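Fetch the spin chuck from behind the wafer jars and fit it

ROBOT

A 7-joint arm with a two-finger parallel gripper is mounted at the origin on the work surface. World frame = base frame: x ahead of the robot, y to its left, z up, the work surface at z = 0. Lengths are in m, angles in rad, forces in N, time in s.
With the tool pointing down it reaches from about 0.425 to 0.825 m from the base axis. Payload 3.6 kg.
Tool frame: the origin (TCP) lies midway between the tips of the shut fingers; the grasp point (between the pads) lies 19 mm behind it (env.hold_point_z is the distance from the TCP to the grasp point, in m); z points along the fingers, y is the direction in which the jaws open and shut (so a half turn about z gives the same grasp; the last joint's range is limited). The gripper opens to 93 mm and grips with 3 to 60 N. Pads are 15 mm wide; open, the fingers measure 128 mm over their backs; the gripper's body (75 mm by 188 mm) begins 65 mm behind the grasp point.
Start: joints at [-0.026, 0.615, -0.013, 1.423, 0.008, 1.103, -0.04], TCP at [0.65, 0, 0.19] pointing down, gripper open.
Joint ranges: [-3.12, 3.12], [-0.3, 2.06], [-1.34, 1.32], [0.26, 2.42], [-1.36, 4.5], [0.01, 1.98], [-2.84, 2.84]. Speed limits (rad/s): [2.79, 2.79, 3.14, 3.14, 3.14, 3.14, 3.14].

INTERFACE

Orientations are given as a unit quaternion [w, x, y, z].
In Python, from workcell import env gives the robot as it stands. The module is installed in compiled form; this text tells all that it offers.
- The arm moves only by the tool apply_moves, never from a script. Its argument "increments" is a list of rows, each a list of 2 entries, a list of its own where there are three numbers: the shift along the tool's x, y, z in m, then the turn, a rotation vector about the tool's x, y, z in degrees. In form: [[[tx, ty, tz], [wx, wy, wz]], ...]. A call has exactly 8 rows; each row shifts and turns the commanded pose from where the row before left it, along the tool's axes as they then stand; what a row does not reach is not made up. A row lasts 1/10 s, in which the tool goes at most 50 mm and 8.59 degrees, less where a joint would pass 70% of its speed; a pose out of reach is approached as far as the arm can. A call is refused whole if a number of a shift passes 0.05 or a number of a turn 8.59, either way. A call with a gripper value outside its range is refused whole. "hand" is the opening, from -1 (shut) to 1 (fully open), set as the call begins (left out, the last holds). The fingers move at their own pace and stop on an object; the grip force is fixed at half the most. Time passes only in rows, so rows that do not move let the fingers close, or fill a call up. It gives the time, the measured TCP pose, the force and the opening at its end, in the units of the state.
- env.get_obs(): the state, without advancing time (a new reading comes with each control period).
- env.get_image(name): name is "scene" or "side" or "wrist"; returns (picture, depth): 420x560x3 uint8, red, green, blue; 420x560 float32, m along the optical axis (not along the pixel's ray), 0 where there is no reading.
- env.camera_params(name): a dict with "intrinsics" (3x3 intrinsics, pixels), "camera_from_world" (4x4, takes a point from world to camera coordinates); the wrist camera has in their place "T_tool_cam" (4x4, takes a point from camera to tool coordinates, whose origin is the TCP and whose axes are the flange's). Camera axes: x right, y down, z forward; pixel columns grow to the right and rows downward; lengths in m; the calibration is good to about 2 mm. A picture is of the moment at which its call begins: read the wrist's pose just before it. camera_params takes no time and is no camera call.
- env.finish_job(): hands the job in, once; it reports no verdict.
Trained networks look in the newest picture that a camera, given by its name, has taken for a name from the list of things; names that differ only in an ending like _2 or _b are one class to them, and where a whole thing is asked for, a point or a joint stands for the part that bears it (a point fixed in the world has none). Each returns a list of dicts, best first, with "p" (0 to 1); they miss things now and then, are a little off and sometimes report something else, mostly with a low value. They report only what shows in the picture. A call takes as long as a camera call. They do not tell look-alikes from the thing itself.
- env.look_for(target, camera): "uv" ([column, row] in pixels, amid what is visible of it).
- env.regions_of(target, camera): "mask" (420x560 bool, what is visible of it) and "uv" ([column, row] in pixels, amid what is visible of it).
- env.spot_point(target, camera): "uv" ([column, row] in pixels: a listed point, or the origin of a listed thing).
The state is a dict: "t": time; "joints": joint angles; "dq": joint speeds; "joint_efforts": joint torques, N m; "ee_pos": TCP position; "ee_rot": TCP orientation; "ft_force": force on the tool from outside, world axes, zero at the start; "torque": the same for the moment, N m; "opening": finger opening in m.
Only numpy, scipy, OpenCV 4.12 (cv2) and the standard library are available. Lean on these libraries where they do the work, as an engineer would, in place of code of your own. Each camera call takes 0.05 s, during which the arm holds its last target.

TASK

The spin chuck is boxed in by three wafer jars: move all three jars to the side mat first, then lift the chuck out of its holder and fit it in the spindle unit, shaft down through both bearing bores until its hub rests on the upper plate. Only when the chuck is home and let go, put each jar back, upright in the middle of the pad of its lid's colour. Never drop or topple anything (lower each thing until it rests before letting go), and leave the wafer cassette alone.

Things in the scene. Friction and masses are not known exactly. Their poses are not given: they have to be found in the camera images.
- jar_red_mid (a point): Wafer jar: upright white cylinder 62 mm across with a red lid and on it a red round grip knob, 30 mm across, 32 mm tall; 150 mm tall in all, about 0.3 kg. This point is on its axis half-way up, 75 mm above its underside; the lid's flat top is 43 mm above this point, the knob's top 75 mm (grip the knob, about 67 mm above this point). z up. It starts standing on the red pad.
- jar_blue_mid (a point): Wafer jar: upright white cylinder 62 mm across with a blue lid and on it a blue round grip knob, 30 mm across, 32 mm tall; 150 mm tall in all, about 0.3 kg. This point is on its axis half-way up, 75 mm above its underside; the lid's flat top is 43 mm above this point, the knob's top 75 mm (grip the knob, about 67 mm above this point). z up. It starts standing on the blue pad.
- jar_green_mid (a point): Wafer jar: upright white cylinder 62 mm across with a green lid and on it a green round grip knob, 30 mm across, 32 mm tall; 150 mm tall in all, about 0.3 kg. This point is on its axis half-way up, 75 mm above its underside; the lid's flat top is 43 mm above this point, the knob's top 75 mm (grip the knob, about 67 mm above this point). z up. It starts standing on the green pad.
- pad_red: Place of the red-lidded jar: round red disc, 76 mm across, 3 mm thick, fixed in the white tray. Origin at the centre of its underside, z up; a jar standing on it has its half-way point 78 mm above this origin. The three pads lie around the chuck's holder, 58 to 67 mm from it and 80 mm or more from one another; which colour lies where changes.
- pad_blue: Place of the blue-lidded jar: round blue disc, 76 mm across, 3 mm thick, fixed in the white tray. Origin at the centre of its underside, z up; a jar standing on it has its half-way point 78 mm above this origin. The three pads lie around the chuck's holder, 58 to 67 mm from it and 80 mm or more from one another; which colour lies where changes.
- pad_green: Place of the green-lidded jar: round green disc, 76 mm across, 3 mm thick, fixed in the white tray. Origin at the centre of its underside, z up; a jar standing on it has its half-way point 78 mm above this origin. The three pads lie around the chuck's holder, 58 to 67 mm from it and 80 mm or more from one another; which colour lies where changes.
- chuck_disc (a point): Spin chuck to fetch: orange disc (44 mm across, 14 thick) on a black hub (24 across, 22 tall) on a steel shaft (12 across, 44 long) pointing down; about 0.12 kg. This point: centre of the disc, mid-thickness, 29 mm above the hub's shoulder, 73 mm above the shaft's end; z up. It starts in a bored black post 46 mm tall on the tray, hub on the post: lift it 46 mm or more straight up to free it.
- bore_mouth (a point): Spindle unit, fixed, grey with bare-metal plates: upper plate 140 x 120 x 10 mm, top 60 mm above the table, with a 15 mm bore (3 mm chamfer) in its middle, ringed black; 20 mm below it a like plate with a like bore in line. This point: centre of the upper bore at the plate's top; z up, x towards a 66 mm tall end box 70 mm off. Chuck seated: hub on the upper plate, disc centre 29 mm above this point.
- side_mat: Side mat: flat grey rectangle with a black border, 270 mm along its x, 120 mm along its y, 4 mm thick, fixed; takes the three jars in a row 85 mm apart along its x. Origin at the centre of its underside, z up; a jar standing on it has its half-way point 79 mm above this origin. The mat is on one side of the tray, the spindle unit on the other; the sides change.
- cassette: Bystander to be left alone: a yellow open wafer cassette with dark wafers standing in it, 100 by 130 mm, 90 mm tall, loose, beyond the storage tray. Origin at the centre of its underside.
Not all that is in view belongs to the job. What is shaped like the part that bears bore_mouth but green or red is not meant. What is shaped like the part that bears chuck_disc but yellow is not meant.

How it is judged:
By the outcome, as a careful person would: the job done as asked, in the order asked, and still so for the second after the job is handed in, with the robot touching nothing.
It also fails if it takes over 131 s, if anything falls off the work surface, if the arm or the gripper's body presses on something with over 40 N, if the wrist force passes 120 N, or if a joint passes its speed limit or range.

## Working session

There is one attempt and no reset: what is moved stays moved. The work goes in short steps, Python scripts to look and compute and a tool call to move; the robot and the scene stay as the last step left them, time stands still between calls to the robot, and variables do not carry over. Pictures are saved under pics/ and viewed, and the job is handed in when it is done.

Besides the shell and the picture viewer there is one more tool, called after "Emit:" as a command line: name --argument value ..., lists and objects as JSON in quotes. apply_moves: Moves the arm, as the interface text tells. Its arguments: {"type":"object","properties":{"increments":{"type":"array","items":{"type":"array"}},"hand":{"type":"number"}},"required":["increments"]}

```bash
mkdir -p pics; python3 - <<'E'
from workcell import env
import cv2,numpy as np
o=env.get_obs();print({k:np.round(v,4) for k,v in o.items()}, env.hold_point_z)
for c in ["scene","side","wrist"]:
    im,d=env.get_image(c);cv2.imwrite(f"pics/{c}0.png",im[:,:,::-1]);np.save(f"pics/{c}0d.npy",d)
    print({k:np.round(v,3).tolist() for k,v in env.camera_params(c).items()})
E
```

```text
{'t': np.float64(0.0), 'joints': array([-0.0265,  0.6159, -0.0126,  1.4249,  0.0081,  1.1034, -0.0404]), 'dq': array([ 0.0012, -0.0007,  0.002 ,  0.0015,  0.0014,  0.0007, -0.0005]), 'joint_efforts': array([ 5.00000e-04, -4.58938e+01,  2.08900e-01, -1.65743e+01,
       -6.11000e-02,  2.04000e-02,  3.00000e-04]), 'ee_pos': array([ 0.6491, -0.    ,  0.189 ]), 'ee_rot': array([-0.0009,  0.7071,  0.7071, -0.0009]), 'ft_force': array([ 0.3858,  0.3484, -0.4068]), 'torque': array([-0.0465,  0.0048, -0.0142]), 'opening': np.float64(0.0926)} 0.0188
{'intrinsics': [[432.033, 0.0, 279.031], [0.0, 432.033, 212.646], [0.0, 0.0, 1.0]], 'camera_from_world': [[0.332, 0.943, 0.012, -0.082], [0.647, -0.218, -0.731, -0.283], [-0.687, 0.25, -0.683, 1.436], [0.0, 0.0, 0.0, 1.0]]}
{'intrinsics': [[458.776, 0.0, 285.641], [0.0, 458.776, 207.845], [0.0, 0.0, 1.0]], 'camera_from_world': [[0.761, -0.648, 0.009, -0.452], [-0.369, -0.445, -0.816, 0.201], [0.533, 0.618, -0.578, 1.094], [0.0, 0.0, 0.0, 1.0]]}
{'intrinsics': [[360.794, 0.0, 284.772], [0.0, 360.794, 218.468], [0.0, 0.0, 1.0]], 'T_tool_cam': [[0.0, -0.965, -0.262, 0.072], [1.0, -0.0, 0.001, -0.0], [-0.001, -0.262, 0.965, -0.194], [0.0, 0.0, 0.0, 1.0]]}
```

View pics/scene0.png

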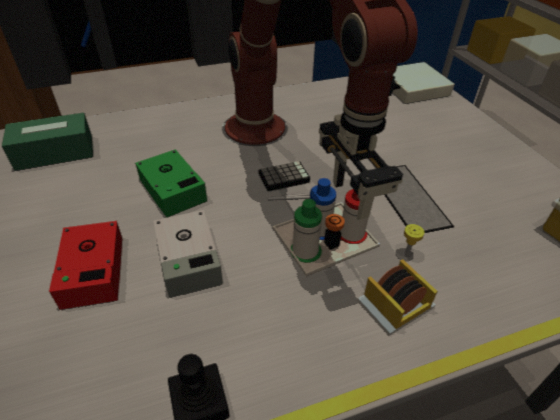

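View pics/side0.png

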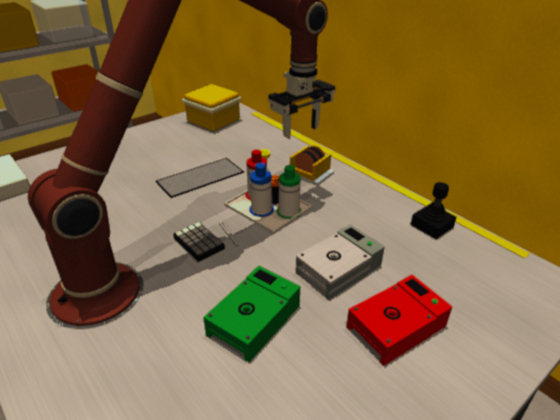

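View pics/wrist0.png

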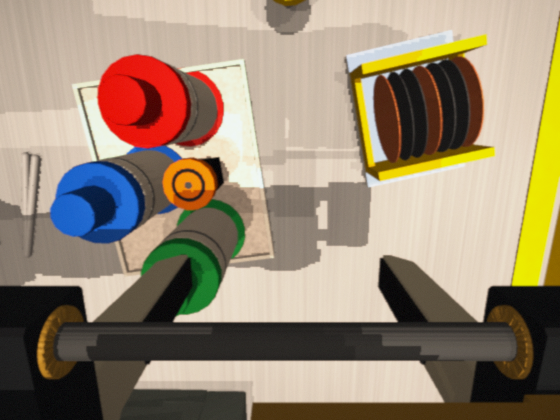

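```bash
cat > h.py <<'E'
from workcell import env
import cv2,numpy as np
from scipy.spatial.transform import Rotation as R
def T_wc(c,obs=None):
    p=env.camera_params(c)
    if c!="wrist": return np.linalg.inv(np.array(p["camera_from_world"])),np.array(p["intrinsics"])
    o=obs or env.get_obs(); T=np.eye(4);T[:3,:3]=R.from_quat(o["ee_rot"],scalar_first=True).as_matrix();T[:3,3]=o["ee_pos"]
    return T@np.array(p["T_tool_cam"]),np.array(p["intrinsics"])
def shot(c,name=None):
    o=env.get_obs(); im,d=env.get_image(c); T,K=T_wc(c,o)
    if name: cv2.imwrite(f"pics/{name}.png",im[:,:,::-1])
    return im,d,cloud(d,T,K),T,K
def cloud(d,T,K):
    v,u=np.mgrid[:d.shape[0],:d.shape[1]]
    P=np.stack([(u-K[0,2])/K[0,0]*d,(v-K[1,2])/K[1,1]*d,d],-1)@T[:3,:3].T+T[:3,3]
    P[d<=0]=np.nan
    return P
def ray(uv,z,T,K):
    r=T[:3,:3]@np.array([(uv[0]-K[0,2])/K[0,0],(uv[1]-K[1,2])/K[1,1],1.0])
    return T[:3,3]+r*(z-T[2,3])/r[2]
def cmask(im,col):
    h=cv2.cvtColor(im,cv2.COLOR_RGB2HSV).astype(int);H,S,V=h[...,0],h[...,1],h[...,2]
    m=(S>130)&(V>50)
    return m&{"red":(H<6)|(H>174),"blue":(H>95)&(H<130),"green":(H>45)&(H<90),"orange":(H>8)&(H<20),"yellow":(H>22)&(H<33)}[col]
def circ(p):
    h=p[:,:2]; c,r=cv2.minEnclosingCircle(h.astype(np.float32)); return np.round([*c,r],4),np.round(h.mean(0),4)
E
python3 - <<'E'
from h import *
for c in ["scene","side","wrist"]:
    im=cv2.imread(f"pics/{c}0.png")[:,:,::-1].copy();d=np.load(f"pics/{c}0d.npy");T,K=T_wc(c);P=cloud(d,T,K)
    for col in ["red","blue","green","orange"]:
        m=cmask(im,col)&(np.nan_to_num(P[...,2])>0.05)&(P[...,0]<0.8)&(P[...,0]>.35)&(abs(P[...,1])<.2)
        q=P[m]
        if len(q)<10: continue
        z=np.percentile(q[:,2],98); 
        k=q[abs(q[:,2]-z)<.004]
        print(c,col,len(q),round(z,4),len(k),*circ(k))
    # bg
    for t in ["bore_mouth","side_mat","chuck_disc","pad_red","pad_blue","pad_green","jar_red_mid","jar_blue_mid","jar_green_mid"]:
        for r in env.spot_point(t,c)[:4]:
            u=np.array(r["uv"]);i=np.round(u).astype(int)
            print(c,t,round(r["p"],2),u.round(1),np.round(P[i[1],i[0]],4))
E
```

```text
scene red 1314 0.5833 110 [6.452e-01 2.000e-04 3.880e-02] [ 0.645  -0.0135]
scene blue 318 0.1585 75 [0.5116 0.0132 0.0139] [0.5123 0.0129]
scene green 304 0.1585 84 [ 0.5662 -0.0464  0.0145] [ 0.5677 -0.0473]
scene orange 667 0.332 23 [0.6728 0.0166 0.025 ] [0.6815 0.0171]
scene bore_mouth 0.74 [168.3 168.4] [ 0.2073 -0.3081  0.055 ]
scene bore_mouth 0.63 [178.9 233.9] [ 0.4737 -0.3231  0.0618]
scene side_mat 0.71 [407.  195.9] [0.4716 0.2916 0.0058]
scene side_mat 0.44 [351.7 235.5] [0.5753 0.0707 0.0241]
scene chuck_disc 0.84 [415.  231.3] [0.6519 0.1837 0.0783]
scene chuck_disc 0.66 [304.9 249.8] [ 0.5943 -0.0601  0.0404]
scene chuck_disc 0.51 [336.4 223.6] [0.5802 0.0191 0.0855]
scene pad_red 0.42 [352.7 233.7] [0.5757 0.0722 0.0309]
scene pad_green 0.65 [304.6 248.3] [ 0.5918 -0.0593  0.0442]
scene jar_red_mid 0.88 [356.7 211.4] [0.5756 0.0715 0.1063]
scene jar_blue_mid 0.57 [323.2 204.5] [0.5365 0.0034 0.1141]
scene jar_green_mid 0.96 [305.6 227.1] [ 0.5921 -0.061   0.1127]
side red 221 0.5813 12 [ 0.5918 -0.0375  0.0058] [ 0.5907 -0.0379]
side blue 303 0.1581 44 [0.5063 0.010
[... 574 characters left out ...]
0807]
side pad_blue 0.67 [258.  209.9] [ 0.4844 -0.0037  0.0217]
side pad_green 0.65 [290.7 209.3] [ 0.5519 -0.0725  0.0323]
side pad_green 0.34 [287. 189.] [ 0.542  -0.0651  0.1015]
side jar_red_mid 0.67 [253.3 171.7] [0.5008 0.0365 0.1255]
side jar_blue_mid 0.98 [262.3 189.1] [ 0.4951 -0.0114  0.094 ]
side jar_green_mid 0.92 [289.2 190.7] [ 0.5456 -0.0696  0.0955]
wrist red 6782 0.1579 2001 [0.5518 0.0845 0.0151] [0.5525 0.0846]
wrist blue 5877 0.1575 1563 [0.5118 0.0129 0.0152] [0.5124 0.0136]
wrist green 2449 0.1564 82 [ 0.5781 -0.0525  0.008 ] [ 0.5794 -0.0525]
wrist orange 13467 0.332 4988 [0.6724 0.021  0.0287] [0.6718 0.0218]
wrist chuck_disc 0.57 [191.5 181. ] [0.5731 0.024  0.0863]
```

```bash
python3 - <<'E'
from h import *
for c in ["scene","side"]:
    im,d,P,T,K=shot(c)
    for r in env.regions_of("side_mat",c)[:2]:
        m=r["mask"]; q=P[m]; q=q[np.isfinite(q[:,0])&(abs(q[:,2]-.005)<.006)]
        print(c,"mat",r["p"],m.sum(),cv2.minAreaRect(q[:,:2].astype(np.float32)*1000), q[:,2].mean())
    z=np.nan_to_num(P[...,2])
    m=(abs(z-.0605)<.006)&(abs(P[...,0]-.475)<.13)&(abs(P[...,1]+.32)<.12)
    q=P[m];print(c,"plate",m.sum(),cv2.minAreaRect(q[:,:2].astype(np.float32)*1000),np.median(q[:,2]))
    for r in env.regions_of("chuck_disc",c)[:3]: print(c,'chk',r["p"],r["uv"])
    v,u=np.where(m); s=3
    crop=cv2.resize(im[v.min()-15:v.max()+15,u.min()-15:u.max()+15],None,fx=5,fy=5,interpolation=cv2.INTER_CUBIC)
    print(u.min()-15,v.min()-15,crop.shape)
    cv2.imwrite(f"pics/plate_{c}.png",crop[:600,:800,::-1])
E
```

```text
scene mat 0.8 2249 ((472.9365234375, 298.7999267578125), (130.6020965576172, 269.6521911621094), 84.96420288085938) 0.004066971808706278
scene mat 0.66 4372 ((469.61602783203125, -311.6747741699219), (132.56280517578125, 260.9033508300781), 89.45462799072266) 0.005251035028082869
scene plate 2936 ((472.7893371582031, -313.050537109375), (120.02838134765625, 254.2259979248047), 89.25806427001953) 0.06057669147296041
scene chk 0.87 [334.5, 222.3]
scene chk 0.76 [410.8, 234.0]
scene chk 0.28 [357.1, 242.4]
139 185 (560, 485, 3)
side mat 0.91 1546 ((469.4175109863281, 295.72259521484375), (127.822998046875, 268.3450622558594), 85.73986053466797) 0.004489520836220156
side plate 2374 ((502.80364990234375, -314.679931640625), (123.4952392578125, 194.3097686767578), 89.26866149902344) 0.06027928469057686
side chk 0.58 [262.6, 155.2]
side chk 0.45 [273.2, 180.0]
281 209 (445, 585, 3)
```

```bash
ls pics
```

```text
plate_scene.png
plate_side.png
scene0.png
scene0d.npy
side0.png
side0d.npy
wrist0.png
wrist0d.npy
```

Emit:
apply_moves --increments '[[[0.014,-0.016,0],[0,0,0]],[[0.021,-0.024,0],[0,0,0]],[[0.021,-0.024,0],[0,0,0]],[[0.014,-0.016,0],[0,0,0]],[[0.014,-0.016,0],[0,0,0]],[[0,0,0],[0,0,0]],[[0,0,0],[0,0,0]],[[0,0,0],[0,0,0]]]' --hand 0.3

```text
t: 2.6
ee_pos: [0.5551, 0.0826, 0.1902]
ee_rot: [0.001, 0.708, 0.706, 0.0]
ft_force: [0.3, 0.2, 0.1]
opening: 0.0606
```

```bash
python3 - <<'E'
from h import *
im,d,P,T,K=shot("wrist","w1")
print(env.get_obs()["ee_pos"])
for col in ["red","blue","green"]:
    m=cmask(im,col)&(abs(np.nan_to_num(P[...,2])-.158)<.005)
    if m.sum()>30: print(col,m.sum(),*circ(P[m]),P[m][:,2].mean())
E
```

```text
[0.55500301 0.08255591 0.19010188]
red 1483 [0.5508 0.0847 0.015 ] [0.5507 0.0854] 0.15598077159893126
blue 337 [0.5141 0.019  0.0107] [0.5136 0.0223] 0.15569716415878362
green 767 [ 0.5666 -0.0459  0.0147] [ 0.5666 -0.0425] 0.1557326434392087
```

View pics/w1.png

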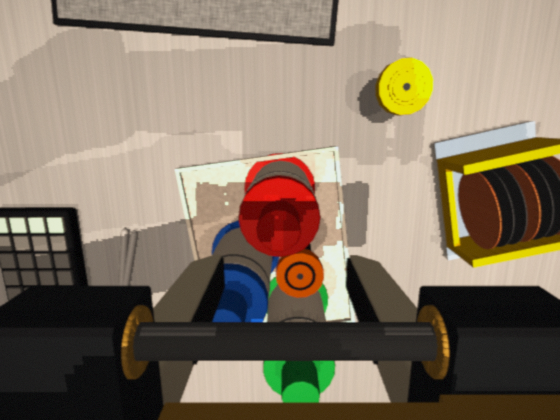

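Emit:
apply_moves --increments '[[[0.001,-0.002,0.005],[0,0,0]],[[0.001,-0.002,0.01],[0,0,0]],[[0,0,0.015],[0,0,0]],[[0,0,0.013],[0,0,0]],[[0,0,0.01],[0,0,0]],[[0,0,0.005],[0,0,0]],[[0,0,0],[0,0,0]],[[0,0,0],[0,0,0]]]'

```text
t: 3.45
ee_pos: [0.5503, 0.0861, 0.1323]
ee_rot: [0.0, 0.707, 0.707, 0.0]
ft_force: [-1.1, 0.7, 0.6]
opening: 0.0605
```

Emit:
apply_moves --increments '[[[0,0,0],[0,0,0]],[[0,0,0],[0,0,0]],[[0,0,0],[0,0,0]],[[0,0,0],[0,0,0]],[[0,0,0],[0,0,0]],[[0,0,-0.002],[0,0,0]],[[0,0,-0.005],[0,0,0]],[[0,0,-0.005],[0,0,0]]]' --hand -1

```text
t: 4.25
ee_pos: [0.55, 0.086, 0.1446]
ee_rot: [0.0, 0.707, 0.707, 0.0]
ft_force: [0.7, -0.1, 0.9]
opening: 0.0025
```

```bash
python3 - <<'E'
from h import *
im,d,P,T,K=shot("scene","s2")
cv2.imwrite("pics/s2c.png",cv2.resize(im[130:290,250:450],None,fx=4,fy=3.75)[:,:,::-1])
im,d,P,T,K=shot("wrist","w2");print(env.get_obs())
for col in ["red","blue","green"]:
    m=cmask(im,col)&(abs(np.nan_to_num(P[...,2])-.158)<.01)
    if m.sum()>30: print(col,m.sum(),*circ(P[m]),P[m][:,2].mean())
E
```

```text
{'t': 4.35, 'joints': array([-0.17907398,  0.51874208, -0.02329879,  1.75643331,  0.01507764,
        0.86443793, -0.2090842 ]), 'dq': array([-0.0004249 ,  0.00949655,  0.00011341,  0.01238299, -0.00072798,
       -0.01000115,  0.00092768]), 'joint_efforts': array([-2.85881970e-04, -3.93115389e+01,  8.10637185e-02, -1.41021323e+01,
       -5.42658172e-02,  5.74407354e-02,  1.85352779e-03]), 'ee_pos': array([0.55073845, 0.0861938 , 0.14523285]), 'ee_rot': array([5.61610749e-04, 7.07111170e-01, 7.07101573e-01, 9.18797342e-04]), 'ft_force': array([ 0.77075198,  0.01711401, -0.36826653]), 'torque': array([ 0.01221835,  0.04463128, -0.02847889]), 'opening': 0.0003852225301603562}
red 1091 [0.5506 0.0853 0.0148] [0.5506 0.0925] 0.1551844939354036
```

View pics/s2c.png

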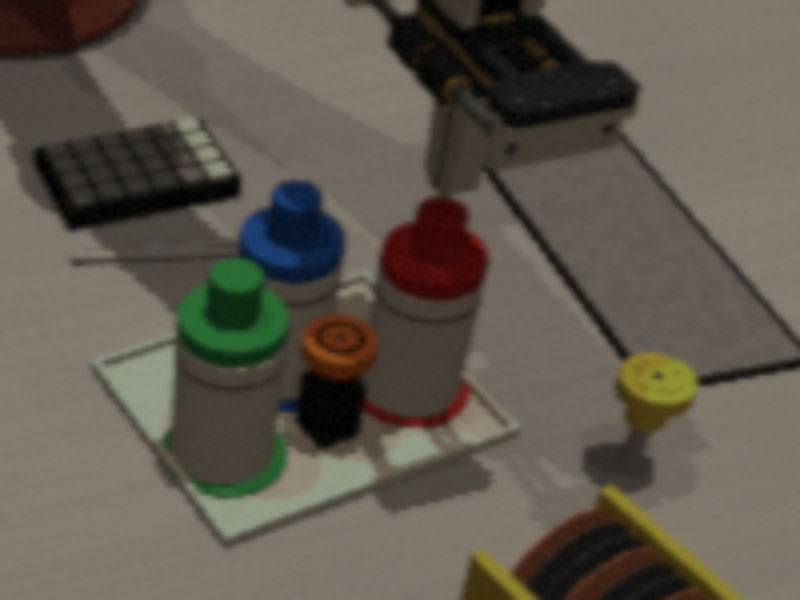

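View pics/w2.png

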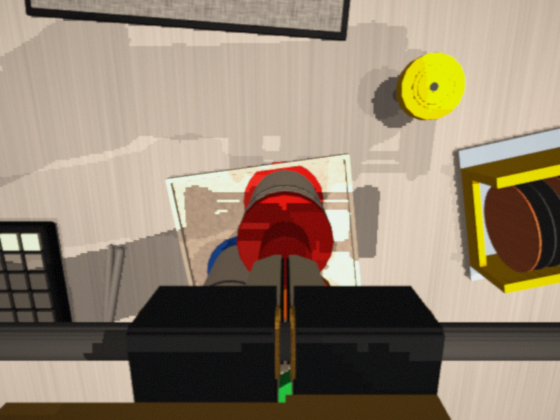

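```bash
python3 - <<'E'
from h import *
o=env.get_obs()
p=env.camera_params("scene");M=np.array(p["camera_from_world"]);K=np.array(p["intrinsics"])
for q in [o["ee_pos"],o["ee_pos"]+[0,0,.02],[.551,.0845,.158]]:
    c=M@np.r_[q,1];print(q,(K@c[:3]/c[2])[:2],c[2])
im,d,P,T,K=shot("scene")
for u,v in [(362,170),(363,178),(365,174),(360,184),(360,186),(360,188)]: print(u,v,P[v,u].round(4))
im,d,P,T,K=shot("wrist")
for v in [235,245,250,255,260,270,280,290,300]: print(v,im[v,285],P[v,285].round(4),d[v,285])
im,d,P,T,K=shot("side","sd2"); cv2.imwrite("pics/sd2c.png",cv2.resize(im[80:240,190:390],None,fx=4,fy=3.75)[:,:,::-1])
E
```

```text
[0.55073845 0.0861938  0.14523285] [360.13900115 189.95985735] 0.9801813264958293
[0.55073845 0.0861938  0.16523285] [361.39482094 183.10664295] 0.9665306572701511
[0.551, 0.0845, 0.158] [360.31510859 185.83002308] 0.9708636716566368
362 170 [0.5561 0.0781 0.2078]
363 178 [0.5649 0.0784 0.1924]
365 174 [0.5646 0.0818 0.2023]
360 184 [0.5441 0.0874 0.1572]
360 186 [0.5492 0.085  0.1559]
360 188 [0.5547 0.0823 0.1551]
235 [81  8  9] [0.5506 0.0989 0.153 ] 0.19463217
245 [107   7   7] [0.5505 0.0947 0.157 ] 0.1918981
250 [107   6   5] [0.5505 0.0915 0.156 ] 0.19372946
255 [105   7   5] [0.5505 0.0885 0.1558] 0.19465025
260 [46  8 11] [0.5505 0.0932 0.1749] 0.17501631
270 [47  9 12] [0.5505 0.0908 0.1813] 0.16943905
280 [49 14 12] [0.5505 0.0864 0.1828] 0.16917975
290 [67 29  9] [0.5505 0.0818 0.184 ] 0.16918921
300 [86 36  5] [0.5508 0.024  0.0846] 0.28034937
```

View pics/sd2c.png

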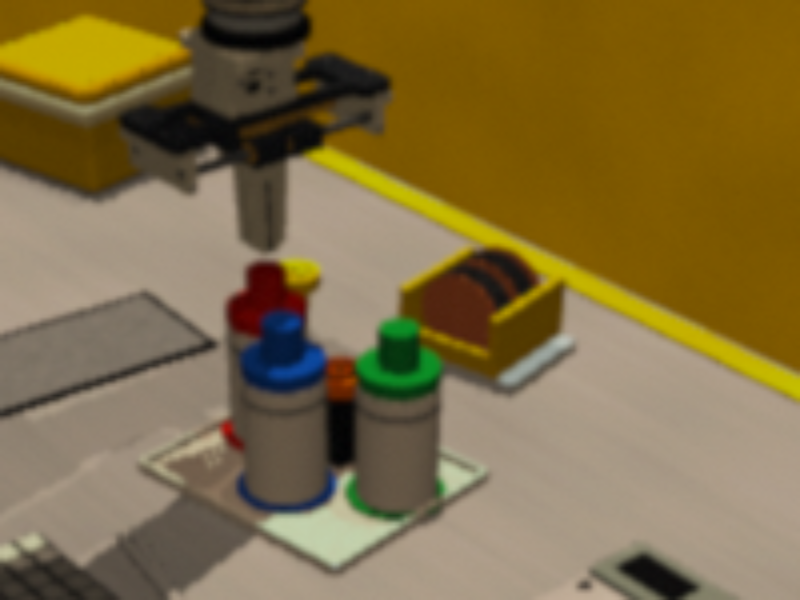

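```bash
python3 - <<'E'
from h import *
o=env.get_obs();print(o["ee_pos"])
im,d,P,T,K=shot("wrist")
Rm=R.from_quat(o["ee_rot"],scalar_first=True).as_matrix()
Q=(P-o["ee_pos"])@Rm
for v in range(250,292,3): print(v,[tuple((Q[v,u]*1000).round(0).astype(int)) for u in (230,255,270,278,292,300,315,340)])
E
```

```text
[0.54992572 0.08600869 0.14422317]
250 [(np.int64(-45), np.int64(-51), np.int64(125)), (np.int64(-6), np.int64(-19), np.int64(21)), (np.int64(6), np.int64(-8), np.int64(-12)), (np.int64(6), np.int64(-4), np.int64(-13)), (np.int64(6), np.int64(4), np.int64(-12)), (np.int64(5), np.int64(8), np.int64(-11)), (np.int64(-6), np.int64(19), np.int64(19)), (np.int64(-51), np.int64(55), np.int64(142))]
253 [(np.int64(-44), np.int64(-50), np.int64(115)), (np.int64(-8), np.int64(-19), np.int64(19)), (np.int64(5), np.int64(-8), np.int64(-14)), (np.int64(4), np.int64(-4), np.int64(-12)), (np.int64(4), np.int64(4), np.int64(-12)), (np.int64(4), np.int64(8), np.int64(-13)), (np.int64(-8), np.int64(19), np.int64(21)), (np.int64(-53), np.int64(55), np.int64(140))]
256 [(np.int64(-44), np.int64(-48), np.int64(107)), (np.int64(-10), np.int64(-19), np.int64(20)), (np.int64(9), np.int64(-7), np.int64(-29)), (np.int64(9), np.int64(-3), np.int64(-29)), (np.int64(9), np.int64(4), np.int64(-30)), (np.int64(2), np.int64(8), np.int64(-13)), (np.int64(-10), np.int64(19), np.int64(20)), (np.int64(-58), np.int64(5
[... 3415 characters left out ...]
 (np.int64(35), np.int64(-4), np.int64(-116)), (np.int64(9), np.int64(-3), np.int64(-62)), (np.int64(36), np.int64(2), np.int64(-118)), (np.int64(36), np.int64(3), np.int64(-117)), (np.int64(36), np.int64(7), np.int64(-117)), (np.int64(36), np.int64(13), np.int64(-118))]
289 [(np.int64(35), np.int64(-13), np.int64(-118)), (np.int64(35), np.int64(-7), np.int64(-118)), (np.int64(35), np.int64(-3), np.int64(-118)), (np.int64(9), np.int64(-3), np.int64(-65)), (np.int64(34), np.int64(2), np.int64(-116)), (np.int64(35), np.int64(3), np.int64(-117)), (np.int64(36), np.int64(7), np.int64(-119)), (np.int64(36), np.int64(12), np.int64(-119))]<stdin>:6: RuntimeWarning: invalid value encountered in cast
```

Emit:
apply_moves --increments '[[[0,0,0],[0,0,0]],[[0,0,0],[0,0,0]],[[-0.001,0.001,0],[0,0,0]],[[0,0,0.005],[0,0,0]],[[0,0,0.012],[0,0,0]],[[0,0,0.012],[0,0,0]],[[0,0,0.007],[0,0,0]],[[0,0,0.003],[0,0,0]]]' --hand 0.3

```text
t: 5.35
ee_pos: [0.55, 0.0849, 0.1036]
ee_rot: [-0.001, 0.707, 0.707, -0.001]
ft_force: [-0.7, -0.0, -0.3]
opening: 0.0582
```

Emit:
apply_moves --increments '[[[0,0,0],[0,0,0]],[[0,0,0],[0,0,0]],[[0,0,0],[0,0,0]],[[0,0,0],[0,0,0]],[[0,0,0],[0,0,0]],[[0,0,0],[0,0,0]],[[0,0,0],[0,0,0]],[[0,0,0],[0,0,0]]]' --hand -1

```text
t: 6.15
ee_pos: [0.5511, 0.0851, 0.1055]
ee_rot: [0.0, 0.707, 0.707, 0.0]
ft_force: [-1.1, -0.0, 2.7]
opening: 0.0291
```

Emit:
apply_moves --increments '[[[0,0,-0.005],[0,0,0]],[[0,0,-0.01],[0,0,0]],[[0,0,-0.015],[0,0,0]],[[0.005,0,-0.01],[0,0,0]],[[0.015,0.001,-0.005],[0,0,0]],[[0.02,0.001,0],[0,0,0]],[[0.025,0.001,0],[0,0,0]],[[0.03,0.001,0],[0,0,0]]]'

```text
t: 6.95
ee_pos: [0.5546, 0.1814, 0.1501]
ee_rot: [-0.0, 0.707, 0.707, -0.0]
ft_force: [0.1, -0.5, -2.4]
opening: 0.0297
```

Emit:
apply_moves --increments '[[[0.03,0.001,0],[0,0,0]],[[0.03,0,0],[0,0,0]],[[0.025,0,0],[0,0,0]],[[0.015,0,0],[0,0,0]],[[0.008,0,0],[0,0,0]],[[0.002,0,0.005],[0,0,0]],[[0,0,0.01],[0,0,0]],[[0,0,0.01],[0,0,0]]]'

```text
t: 7.75
ee_pos: [0.5562, 0.2879, 0.1242]
ee_rot: [0.0, 0.708, 0.706, -0.001]
ft_force: [1.3, 0.5, -2.5]
opening: 0.0298
```

Emit:
apply_moves --increments '[[[0,0,0.008],[0,0,0]],[[0,0,0.006],[0,0,0]],[[0,0,0.004],[0,0,0]],[[0,0,0.002],[0,0,0]],[[0,0,0.001],[0,0,0]],[[0,0,0.001],[0,0,0]],[[0,0,0.001],[0,0,0]],[[0,0,0],[0,0,0]]]'

```text
t: 8.55
ee_pos: [0.5562, 0.2903, 0.1026]
ee_rot: [0.0, 0.707, 0.707, 0.0]
ft_force: [-1.3, 0.7, -1.1]
opening: 0.0296
```

Emit:
apply_moves --increments '[[[0,0,0.001],[0,0,0]],[[0,0,0.0005],[0,0,0]],[[0,0,0],[0,0,0]],[[0,0,0],[0,0,0]],[[0,0,0],[0,0,0]],[[0,0,0],[0,0,0]],[[0,0,0],[0,0,0]],[[0,0,0],[0,0,0]]]'

```text
t: 9.35
ee_pos: [0.5563, 0.2905, 0.1025]
ee_rot: [0.0, 0.707, 0.707, 0.001]
ft_force: [-1.6, -0.7, 5.7]
opening: 0.0294
```

Emit:
apply_moves --increments '[[[0,0,0],[0,0,0]],[[0,0,0],[0,0,0]],[[0,0,0],[0,0,0]],[[0,0,0],[0,0,0]],[[0,0,-0.008],[0,0,0]],[[0,0,-0.015],[0,0,0]],[[0,0,-0.02],[0,0,0]],[[-0.01,-0.002,-0.012],[0,0,0]]]' --hand 0.3

```text
t: 10.15
ee_pos: [0.5545, 0.282, 0.1576]
ee_rot: [-0.0, 0.706, 0.708, 0.002]
ft_force: [-0.3, 1.1, 0.4]
opening: 0.0605
```

Emit:
apply_moves --increments '[[[-0.025,-0.005,0],[0,0,0]],[[-0.04,-0.006,0],[0,0,0]],[[-0.045,-0.007,0],[0,0,0]],[[-0.045,-0.007,0],[0,0,0]],[[-0.045,-0.007,0],[0,0,0]],[[-0.038,-0.006,0],[0,0,0]],[[-0.02,-0.003,0],[0,0,0]],[[-0.009,-0.001,0],[0,0,0]]]'

```text
t: 10.95
ee_pos: [0.5112, 0.0092, 0.1561]
ee_rot: [0.001, 0.709, 0.705, -0.001]
ft_force: [-0.8, -0.7, 0.2]
opening: 0.0601
```

```bash
python3 - <<'E'
from h import *
o=env.get_obs();print(o["ee_pos"])
im,d,P,T,K=shot("wrist","w3")
for col in ["red","blue","green"]:
    m=cmask(im,col)&(abs(np.nan_to_num(P[...,2])-.158)<.008)
    if m.sum()>30: print(col,m.sum(),*circ(P[m]),P[m][:,2].mean())
m=cmask(im,"red")&(P[...,2]<.03); q=P[m];print("padred",*circ(q),np.median(q[:,2]))
E
```

```text
[0.51118188 0.00920716 0.15611561]
blue 2042 [0.5102 0.013  0.015 ] [0.5102 0.0141] 0.15585512814615346
padred [0.5496 0.0849 0.0377] [0.5498 0.0845] 0.006230874608858683
```

View pics/w3.png

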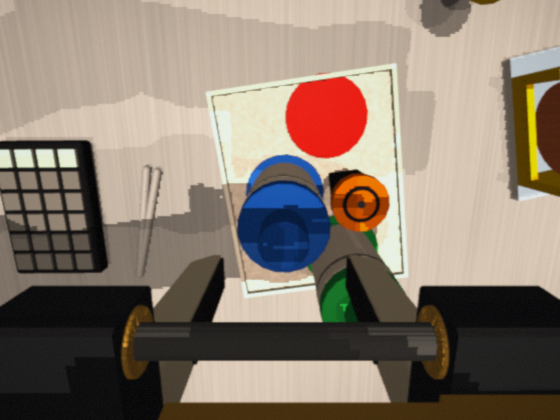

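Emit:
apply_moves --increments '[[[0.002,0,0.005],[0,0,0]],[[0.002,-0.001,0.01],[0,0,0]],[[0,0,0.012],[0,0,0]],[[0,0,0.012],[0,0,0]],[[0,0,0.008],[0,0,0]],[[0,0,0.004],[0,0,0]],[[0,0,0],[0,0,0]],[[0,0,0],[0,0,0]]]'

```text
t: 11.8
ee_pos: [0.5112, 0.0174, 0.1048]
ee_rot: [0.0, 0.707, 0.707, 0.0]
ft_force: [0.4, -0.4, 0.5]
opening: 0.0601
```

Emit:
apply_moves --increments '[[[0,0,0],[0,0,0]],[[0,0,0],[0,0,0]],[[0,0,0],[0,0,0]],[[0,0,0],[0,0,0]],[[0,0,0],[0,0,0]],[[0,0,0],[0,0,0]],[[0,0,-0.003],[0,0,0]],[[0,0,-0.007],[0,0,0]]]' --hand -1

```text
t: 12.6
ee_pos: [0.5097, 0.0169, 0.1138]
ee_rot: [-0.001, 0.707, 0.707, -0.001]
ft_force: [0.1, -0.6, -3.7]
opening: 0.0293
```

Emit:
apply_moves --increments '[[[0,0,-0.012],[0,0,0]],[[0,0,-0.015],[0,0,0]],[[0.015,-0.006,-0.01],[0,0,0]],[[0.025,-0.011,-0.003],[0,0,0]],[[0.035,-0.015,0],[0,0,0]],[[0.04,-0.017,0],[0,0,0]],[[0.04,-0.017,0],[0,0,0]],[[0.04,-0.017,0],[0,0,0]]]'

```text
t: 13.4
ee_pos: [0.427, 0.2133, 0.1549]
ee_rot: [-0.0, 0.707, 0.707, -0.0]
ft_force: [0.9, 0.4, -2.6]
opening: 0.0293
```

Emit:
apply_moves --increments '[[[0.036,-0.016,0],[0,0,0]],[[0.03,-0.013,0],[0,0,0]],[[0.018,-0.008,0],[0,0,0]],[[0.009,-0.004,0],[0,0,0]],[[0.003,0,0.005],[0,0,0]],[[0,0,0.01],[0,0,0]],[[0,0,0.012],[0,0,0]],[[0,0,0.01],[0,0,0]]]'

```text
t: 14.2
ee_pos: [0.3875, 0.3057, 0.1163]
ee_rot: [0.0, 0.708, 0.706, -0.001]
ft_force: [0.4, 0.1, -4.1]
opening: 0.0295
```

Emit:
apply_moves --increments '[[[0,0,0.006],[0,0,0]],[[0,0,0.004],[0,0,0]],[[0,0,0.003],[0,0,0]],[[0,0,0.0015],[0,0,0]],[[0,0,0.001],[0,0,0]],[[0,0,0.001],[0,0,0]],[[0,0,0.0005],[0,0,0]],[[0,0,0],[0,0,0]]]'

```text
t: 15.0
ee_pos: [0.3872, 0.3085, 0.1017]
ee_rot: [-0.0, 0.707, 0.707, 0.001]
ft_force: [-0.9, -1.1, 5.5]
opening: 0.0293
```

Emit:
apply_moves --increments '[[[0,0,0],[0,0,0]],[[0,0,0],[0,0,0]],[[0,0,0],[0,0,0]],[[0,0,0],[0,0,0]],[[0,0,-0.008],[0,0,0]],[[0,0,-0.015],[0,0,0]],[[0,0,-0.02],[0,0,0]],[[-0.01,0.005,-0.012],[0,0,0]]]' --hand 0.3

```text
t: 15.8
ee_pos: [0.392, 0.2998, 0.1574]
ee_rot: [-0.0, 0.706, 0.708, 0.001]
ft_force: [-0.3, 0.6, 0.6]
opening: 0.0605
```

Emit:
apply_moves --increments '[[[-0.03,0.015,0],[0,0,0]],[[-0.04,0.02,0],[0,0,0]],[[-0.04,0.02,0],[0,0,0]],[[-0.04,0.02,0],[0,0,0]],[[-0.04,0.02,0],[0,0,0]],[[-0.04,0.02,0],[0,0,0]],[[-0.04,0.02,0],[0,0,0]],[[-0.04,0.02,0],[0,0,0]]]'

```text
t: 16.6
ee_pos: [0.5474, -0.0149, 0.156]
ee_rot: [0.0, 0.707, 0.707, -0.0]
ft_force: [0.2, 0.1, -0.3]
opening: 0.0604
```

Emit:
apply_moves --increments '[[[-0.02,0.012,0],[0,0,0]],[[-0.01,0.005,0],[0,0,0]],[[-0.005,0.002,0],[0,0,0]],[[0,0,0],[0,0,0]],[[0,0,0],[0,0,0]],[[0,0,0],[0,0,0]],[[0,0,0],[0,0,0]],[[0,0,0],[0,0,0]]]'

```text
t: 17.4
ee_pos: [0.5658, -0.0462, 0.1557]
ee_rot: [-0.0, 0.707, 0.708, 0.0]
ft_force: [0.1, -0.3, 0.3]
opening: 0.0603
```

```bash
python3 - <<'E'
from h import *
o=env.get_obs();print(o["ee_pos"])
im,d,P,T,K=shot("wrist","w4")
for col in ["green"]:
    m=cmask(im,col)&(abs(np.nan_to_num(P[...,2])-.158)<.008)
    if m.sum()>30: print(col,m.sum(),*circ(P[m]),P[m][:,2].mean())
m=cmask(im,"blue")&(P[...,2]<.03); q=P[m];print("padblue",*circ(q),np.median(q[:,2]))
m=cmask(im,"red")&(P[...,2]<.03); q=P[m];print("padred",*circ(q),np.median(q[:,2]))
m=cmask(im,"orange")&(abs(P[...,2]-.085)<.02); q=P[m];print("chk",*circ(q),np.median(q[:,2]))
shot("scene","s4")
E
```

```text
[ 0.56582104 -0.04622855  0.15574801]
green 1942 [ 0.5665 -0.0475  0.0149] [ 0.5665 -0.0468] 0.1559894872159113
padblue [0.5111 0.013  0.0374] [0.5099 0.0137] 0.006084837000354393
padred [0.5495 0.085  0.0381] [0.5499 0.0845] 0.006144749076188144
chk [0.6477 0.0527 0.1066] [0.6333 0.0409] 0.08493269235899853
```

View pics/w4.png

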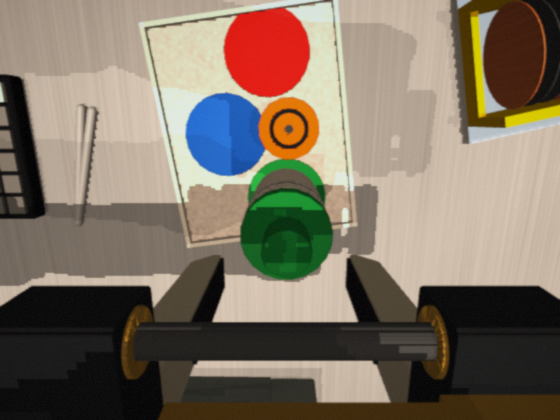

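View pics/s4.png

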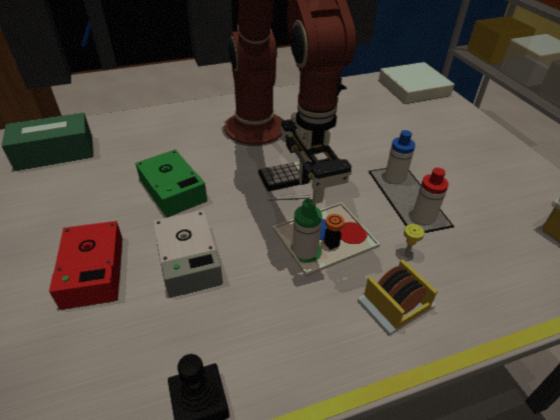

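Emit:
apply_moves --increments '[[[-0.001,0.001,0.005],[0,0,0]],[[0,0,0.01],[0,0,0]],[[0,0,0.012],[0,0,0]],[[0,0,0.012],[0,0,0]],[[0,0,0.008],[0,0,0]],[[0,0,0.004],[0,0,0]],[[0,0,0],[0,0,0]],[[0,0,0],[0,0,0]]]'

```text
t: 18.3
ee_pos: [0.5673, -0.048, 0.1048]
ee_rot: [0.0, 0.707, 0.707, 0.0]
ft_force: [0.5, 0.8, 0.8]
opening: 0.0605
```

Emit:
apply_moves --increments '[[[0,0,0],[0,0,0]],[[0,0,0],[0,0,0]],[[0,0,0],[0,0,0]],[[0,0,0],[0,0,0]],[[0,0,0],[0,0,0]],[[0,0,0],[0,0,0]],[[0,0,-0.005],[0,0,0]],[[0,0,-0.015],[0,0,0]]]' --hand -1

```text
t: 19.1
ee_pos: [0.5651, -0.0479, 0.1232]
ee_rot: [-0.002, 0.707, 0.707, -0.002]
ft_force: [-0.5, -0.0, -2.9]
opening: 0.0297
```

Emit:
apply_moves --increments '[[[0,0,-0.025],[0,0,0]],[[0,0,-0.025],[0,0,0]],[[0,0,-0.025],[0,0,0]],[[0.01,-0.003,-0.01],[0,0,0]],[[0.02,-0.005,-0.005],[0,0,0]],[[0.03,-0.008,0],[0,0,0]],[[0.04,-0.011,0],[0,0,0]],[[0.04,-0.011,0],[0,0,0]]]'

```text
t: 19.9
ee_pos: [0.5273, 0.0938, 0.2137]
ee_rot: [-0.001, 0.707, 0.707, -0.001]
ft_force: [0.1, 0.1, -3.1]
opening: 0.0295
```

Emit:
apply_moves --increments '[[[0.04,-0.014,0],[0,0,0]],[[0.04,-0.014,0],[0,0,0]],[[0.04,-0.012,0],[0,0,0]],[[0.035,-0.0095,0],[0,0,0]],[[0.025,-0.005,0],[0,0,0]],[[0.015,-0.003,0],[0,0,0]],[[0.008,0,0],[0,0,0]],[[0.002,0,0.005],[0,0,0]]]'

```text
t: 20.7
ee_pos: [0.4719, 0.2973, 0.2096]
ee_rot: [0.0, 0.707, 0.707, 0.0]
ft_force: [0.7, 0.1, -2.1]
opening: 0.0294
```

Emit:
apply_moves --increments '[[[0,0,0.01],[0,0,0]],[[0,0,0.015],[0,0,0]],[[0,0,0.02],[0,0,0]],[[0,0,0.02],[0,0,0]],[[0,0,0.015],[0,0,0]],[[0,0,0.01],[0,0,0]],[[0,0,0.005],[0,0,0]],[[0,0,0.004],[0,0,0]]]'

```text
t: 21.5
ee_pos: [0.4719, 0.2964, 0.1104]
ee_rot: [0.0, 0.708, 0.707, -0.0]
ft_force: [-0.3, 0.1, -1.9]
opening: 0.0293
```

Emit:
apply_moves --increments '[[[0,0,0.003],[0,0,0]],[[0,0,0.002],[0,0,0]],[[0,0,0.0015],[0,0,0]],[[0,0,0.001],[0,0,0]],[[0,0,0.001],[0,0,0]],[[0,0,0.0005],[0,0,0]],[[0,0,0],[0,0,0]],[[0,0,0],[0,0,0]]]'

```text
t: 22.3
ee_pos: [0.4715, 0.2971, 0.1018]
ee_rot: [-0.0, 0.707, 0.707, 0.0]
ft_force: [-0.5, 0.2, -1.8]
opening: 0.0293
```

Emit:
apply_moves --increments '[[[0,0,0.001],[0,0,0]],[[0,0,0],[0,0,0]],[[0,0,0],[0,0,0]],[[0,0,0.0005],[0,0,0]],[[0,0,0],[0,0,0]],[[0,0,0],[0,0,0]],[[0,0,0],[0,0,0]],[[0,0,0],[0,0,0]]]'

```text
t: 23.1
ee_pos: [0.4716, 0.2974, 0.1018]
ee_rot: [0.0, 0.707, 0.707, 0.001]
ft_force: [-2.4, -1.8, 8.5]
opening: 0.0295
```

Emit:
apply_moves --increments '[[[0,0,0],[0,0,0]],[[0,0,0],[0,0,0]],[[0,0,0],[0,0,0]],[[0,0,0],[0,0,0]],[[0,0,-0.008],[0,0,0]],[[0,0,-0.015],[0,0,0]],[[0,0,-0.02],[0,0,0]],[[-0.01,0.003,-0.012],[0,0,0]]]' --hand 0.3

```text
t: 23.9
ee_pos: [0.4746, 0.289, 0.157]
ee_rot: [-0.0, 0.706, 0.708, 0.002]
ft_force: [0.2, 0.9, -0.7]
opening: 0.0602
```

Emit:
apply_moves --increments '[[[-0.03,0.01,0],[0,0,0]],[[-0.045,0.015,0],[0,0,0]],[[-0.05,0.016,0],[0,0,0]],[[-0.05,0.016,0],[0,0,0]],[[-0.05,0.016,0],[0,0,0]],[[-0.035,0.012,0],[0,0,0]],[[-0.018,0.006,0],[0,0,0]],[[-0.009,0.002,0],[0,0,0]]]' --hand 0.7

```text
t: 24.7
ee_pos: [0.5655, 0.0029, 0.1553]
ee_rot: [0.001, 0.709, 0.705, -0.001]
ft_force: [0.7, 0.1, -0.2]
opening: 0.0791
```

Emit:
apply_moves --increments '[[[0,0,0],[0,0,0]],[[0,0,0],[0,0,0]],[[0,0,0],[0,0,0]],[[0,0,0],[0,0,0]],[[0,0,0],[0,0,0]],[[0,0,0],[0,0,0]],[[0,0,0],[0,0,0]],[[0,0,0],[0,0,0]]]'

```text
t: 25.5
ee_pos: [0.5652, 0.0072, 0.1551]
ee_rot: [-0.0, 0.707, 0.707, -0.0]
ft_force: [-1.5, 0.2, -0.2]
opening: 0.0791
```

```bash
cat > a.py <<'E'
from h import *
import sys
o=env.get_obs();print(o["ee_pos"])
im,d,P,T,K=shot("wrist",sys.argv[1])
for col in ["blue","red","green"]:
    m=cmask(im,col)&(P[...,2]<.03)
    if m.sum()>200: q=P[m];print("pad",col,m.sum(),*circ(q),np.median(q[:,2]))
m=cmask(im,"orange")&(abs(P[...,2]-.085)<.01)
m&=np.hypot(P[...,0]-.57,P[...,1]-.022)<.05
q=P[m];print("chk",m.sum(),*circ(q),np.median(q[:,2]))
E
python3 a.py w5
```

```text
[0.56516266 0.00721017 0.15513939]
pad blue 4379 [0.511  0.0133 0.0373] [0.5102 0.0142] 0.006034273760905207
pad red 5282 [0.5494 0.0851 0.038 ] [0.5499 0.0845] 0.006141876489206749
pad green 3368 [ 0.5676 -0.0459  0.0373] [ 0.5673 -0.048 ] 0.00609769237429203
chk 2322 [0.5682 0.0208 0.022 ] [0.5686 0.022 ] 0.08536020007518169
```

View pics/w5.png

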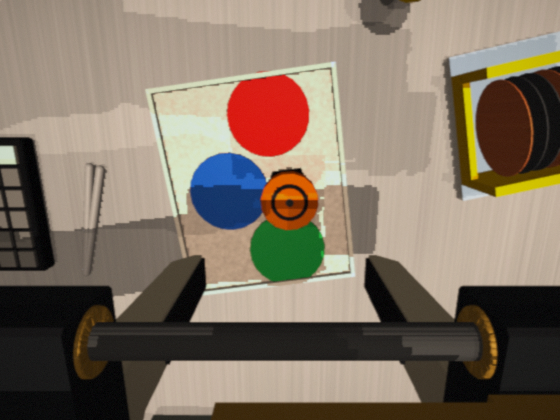

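Emit:
apply_moves --increments '[[[0.005,0.001,0.005],[0,0,0]],[[0.006,0.001,0.01],[0,0,0]],[[0.003,0.001,0.02],[0,0,0]],[[0,0,0.02],[0,0,0]],[[0,0,0.015],[0,0,0]],[[0,0,0.01],[0,0,0]],[[0,0,0],[0,0,0]],[[0,0,0],[0,0,0]]]'

```text
t: 26.35
ee_pos: [0.5684, 0.0215, 0.0751]
ee_rot: [-0.0, 0.707, 0.707, 0.0]
ft_force: [0.4, 0.1, -0.2]
opening: 0.0791
```

```bash
python3 a.py w6
```

```text
[0.56839595 0.02145333 0.07514859]
pad blue 6479 [0.5113 0.0131 0.0375] [0.5109 0.0164] 0.006038876168927454
pad red 8648 [0.5498 0.0847 0.0378] [0.5498 0.0847] 0.006117474859571481
pad green 2928 [ 0.5672 -0.0456  0.0375] [ 0.5669 -0.0487] 0.0060693319327423945
chk 4203 [0.5684 0.0209 0.0221] [0.5686 0.0227] 0.08522635195119244
```

View pics/w6.png

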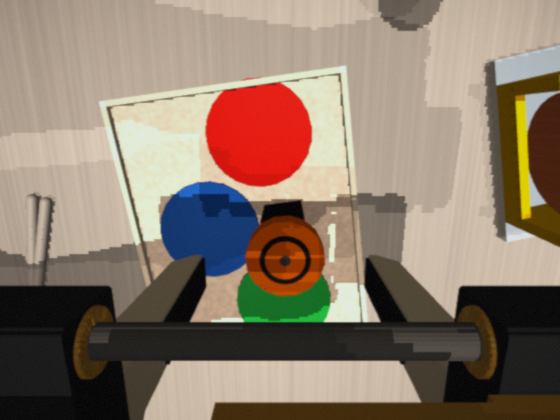

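Emit:
apply_moves --increments '[[[0,0,0.005],[0,0,0]],[[0,0,0.01],[0,0,0]],[[0,0,0.01],[0,0,0]],[[0,0,0.008],[0,0,0]],[[0,0,0.005],[0,0,0]],[[0,0,0.002],[0,0,0]],[[0,0,0],[0,0,0]],[[0,0,0],[0,0,0]]]'

```text
t: 27.2
ee_pos: [0.5685, 0.0212, 0.0354]
ee_rot: [0.0, 0.707, 0.707, 0.0]
ft_force: [0.9, -0.2, 0.7]
opening: 0.0788
```

Emit:
apply_moves --increments '[[[0,0,0],[0,0,0]],[[0,0,0],[0,0,0]],[[0,0,0],[0,0,0]],[[0,0,0],[0,0,0]],[[0,0,0],[0,0,0]],[[0,0,0],[0,0,0]],[[0,0,0],[0,0,0]],[[0,0,0],[0,0,0]]]' --hand -1

```text
t: 28.0
ee_pos: [0.5683, 0.0211, 0.0352]
ee_rot: [0.0, 0.707, 0.707, 0.0]
ft_force: [0.9, -0.1, 0.4]
opening: 0.0433
```

Emit:
apply_moves --increments '[[[0,0,-0.004],[0,0,0]],[[0,0,-0.008],[0,0,0]],[[0,0,-0.012],[0,0,0]],[[0,0,-0.016],[0,0,0]],[[0,0,-0.02],[0,0,0]],[[0,0,-0.02],[0,0,0]],[[0,0,-0.015],[0,0,0]],[[-0.01,0,-0.005],[0,0,0]]]'

```text
t: 28.8
ee_pos: [0.5695, 0.013, 0.1379]
ee_rot: [0.001, 0.706, 0.708, 0.002]
ft_force: [0.1, 0.3, -1.8]
opening: 0.0435
```

Emit:
apply_moves --increments '[[[-0.025,-0.005,0],[0,0,0]],[[-0.04,-0.01,0],[0,0,0]],[[-0.045,-0.012,0],[0,0,0]],[[-0.045,-0.012,0],[0,0,0]],[[-0.045,-0.012,0],[0,0,0]],[[-0.045,-0.012,0],[0,0,0]],[[-0.045,-0.012,0],[0,0,0]],[[-0.04,-0.01,0],[0,0,0]]]'

```text
t: 29.6
ee_pos: [0.4809, -0.3223, 0.1351]
ee_rot: [-0.0, 0.708, 0.706, -0.001]
ft_force: [1.6, -0.3, -0.5]
opening: 0.0433
```

Emit:
apply_moves --increments '[[[-0.03,-0.006,0],[0,0,0]],[[-0.015,-0.003,0],[0,0,0]],[[-0.006,-0.001,0],[0,0,0]],[[0,0,0],[0,0,0]],[[0,0,0],[0,0,0]],[[0,0,0],[0,0,0]],[[0,0,0],[0,0,0]],[[0,0,0],[0,0,0]]]'

```text
t: 30.4
ee_pos: [0.4737, -0.369, 0.1352]
ee_rot: [-0.0, 0.707, 0.708, 0.0]
ft_force: [0.4, 0.1, -0.1]
opening: 0.0434
```

```bash
python3 - <<'E'
from h import *
o=env.get_obs();print(o["ee_pos"],o["opening"],o["ft_force"])
im,d,P,T,K=shot("wrist","w7");np.save("pics/w7d.npy",d)
for r in env.spot_point("bore_mouth","wrist")[:3]: print(r["p"],r["uv"],ray(r["uv"],.06,T,K))
E
```

```text
[ 0.47365783 -0.36895122  0.13523855] 0.04340959140332567 [ 0.41824411  0.11439001 -0.14328033]
0.92 [250.6, 387.5] [ 0.44380015 -0.52452149  0.06      ]
0.7 [293.5, 146.3] [ 0.48010434 -0.31471638  0.06      ]
```

View pics/w7.png

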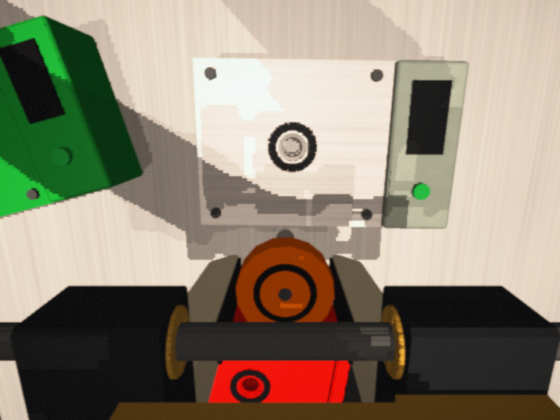

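```bash
cat > ring.py <<'E'
from h import *
def ring(c,im,P,T,K,cx,cy,zt=.06):
    # project expected, black pixels around
    M=np.linalg.inv(T); q=M@np.array([cx,cy,zt,1]); uv=(K@q[:3]/q[2])[:2]
    g=cv2.cvtColor(im,cv2.COLOR_RGB2GRAY)
    s=8; r=int(K[0,0]*.03/q[2])
    x0,y0=int(uv[0])-r,int(uv[1])-r
    cr=cv2.resize(g[y0:y0+2*r,x0:x0+2*r],None,fx=s,fy=s,interpolation=cv2.INTER_CUBIC)
    t=.5*(float(np.percentile(cr,3))+float(np.median(cr)))
    m=(cr<t).astype(np.uint8)
    cs,_=cv2.findContours(m,cv2.RETR_EXTERNAL,cv2.CHAIN_APPROX_NONE)
    cs=sorted(cs,key=cv2.contourArea)[::-1]
    for k in cs[:2]:
        if len(k)<20: continue
        e=cv2.fitEllipse(k); u=np.array(e[0])/s+[x0,y0]+(0.5/s-0.5)
        print(c,"ellipse uv",u.round(2),np.array(e[1])/s,"->",ray(u,zt,T,K).round(4))
        # contour mapped to plane and fit circle
        pts=np.array([ray(p[0]/s+[x0,y0]+(0.5/s-0.5),zt,T,K)[:2] for p in k])
        print("   plane circle",np.round(cv2.minEnclosingCircle(pts.astype(np.float32))[0],4),round(cv2.minEnclosingCircle(pts.astype(np.float32))[1],4), cv2.fitEllipse(pts.astype(np.float32)*1000)[:2])
    cv2.imwrite(f"pics/ring_{c}.png",cr)
E
python3 - <<'E'
from ring import *
for c in ["wrist","scene","side"]:
    im,d,P,T,K=shot(c,"x_"+c)
    ring(c,im,P,T,K,.478,-.317)
    z=np.nan_to_num(P[...,2]);m=(abs(z-.06)<.004)&(np.hypot(P[...,0]-.478,P[...,1]+.317)<.05)&(np.hypot(P[...,0]-.478,P[...,1]+.317)>.025)
    print("plate z",np.median(z[m]))
    if c=="wrist":
        m=cmask(im,"orange")&(np.hypot(P[...,0]-.474,P[...,1]+.369)<.05); q=P[m]
        print("held",m.sum(),*circ(q),np.median(q[:,2]))
E
```

```text
wrist ellipse uv [292.28 145.85] [48.33299637 49.52269745] -> [ 0.479  -0.3149  0.06  ]
   plane circle [ 0.479  -0.3151] 0.0183 ((478.9842224121094, -315.1876525878906), (35.40013122558594, 35.642845153808594))
wrist ellipse uv [253.26 185.66] [ 4.13171864 12.25049114] -> [ 0.4498 -0.3444  0.06  ]
   plane circle [ 0.4508 -0.3441] 0.0043 ((449.75177001953125, -344.37554931640625), (3.157893180847168, 9.207183837890625))
plate z 0.0591414611907716
held 16164 [ 0.4805 -0.3543  0.0396] [ 0.4788 -0.3531] 0.2712101144330491
scene ellipse uv [183.27 234.69] [11.09162521 16.08193779] -> [ 0.4771 -0.3142  0.06  ]
   plane circle [ 0.4769 -0.314 ] 0.0187 ((476.9068298339844, -314.1025695800781), (35.69522476196289, 36.2268180847168))
scene ellipse uv [169.42 224.  ] [2.0117538  7.22370672] -> [ 0.4321 -0.3386  0.06  ]
   plane circle [ 0.4334 -0.3405] 0.0103 ((431.9776306152344, -338.60162353515625), (4.680796146392822, 24.21916389465332))
plate z 0.06030722660798382
side ellipse uv [333.35 255.31] [ 9.91483784 14.75003624] -> [ 0.478  -0.3146  0.06  ]
   plane circle [ 0.4785 -0.3146] 0.0192 ((478.120849609375, -314.46026611328125), (35.74877166748047, 36.82624053955078))
side ellipse uv [343.32 265.47] [2.20276737 7.79709244] -> [ 0.4702 -0.3556  0.06  ]
   plane circle [ 0.4686 -0.3533] 0.0094 ((470.19195556640625, -355.61181640625), (7.355141639709473, 19.382610321044922))
plate z 0.06009273409945276
```

View pics/x_side.png

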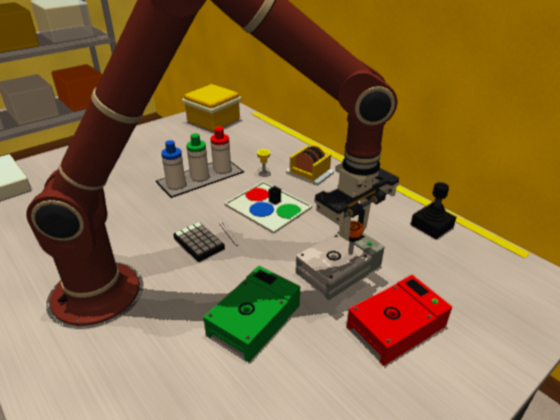

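Emit:
apply_moves --increments '[[[0.01,0.001,0],[0,0,0]],[[0.015,0.002,0],[0,0,0]],[[0.015,0.001,0],[0,0,0]],[[0.01,0.001,0],[0,0,0]],[[0.004,0,0.008],[0,0,0]],[[0,0,0.01],[0,0,0]],[[0,0,0.01],[0,0,0]],[[0,0,0.005],[0,0,0]]]'

```text
t: 31.45
ee_pos: [0.477, -0.3162, 0.1003]
ee_rot: [-0.001, 0.708, 0.707, -0.001]
ft_force: [-0.0, -0.2, -1.4]
opening: 0.0435
```

Emit:
apply_moves --increments '[[[0,0,0],[0,0,0]],[[0,0,0],[0,0,0]],[[0,0,0],[0,0,0]],[[0,0,0],[0,0,0]],[[0,0,0],[0,0,0]],[[0,0,0],[0,0,0]],[[0,0,0],[0,0,0]],[[0,0,0],[0,0,0]]]'

```text
t: 32.25
ee_pos: [0.4782, -0.3158, 0.1022]
ee_rot: [-0.0, 0.707, 0.707, 0.0]
ft_force: [0.0, 0.4, -1.0]
opening: 0.0431
```

```bash
python3 - <<'E'
from h import *
o=env.get_obs();print(o["ee_pos"],o["opening"],o["ft_force"])
im,d,P,T,K=shot("wrist","w8")
m=cmask(im,"orange")&(np.hypot(P[...,0]-.479,P[...,1]+.315)<.04)&(P[...,2]<.2); q=P[m]
if len(q): print("held",m.sum(),*circ(q),np.median(q[:,2]))
im,d,P,T,K=shot("scene","s8");cv2.imwrite("pics/s8c.png",cv2.resize(im[170:290,130:280],None,fx=5,fy=5)[:,:,::-1])
im,d,P,T,K=shot("side","sd8");cv2.imwrite("pics/sd8c.png",cv2.resize(im[180:300,270:420],None,fx=5,fy=5)[:,:,::-1])
E
```

```text
[ 0.47820883 -0.31582629  0.10219008] 0.043138422828937935 [ 0.00309109  0.35423359 -1.02376071]
held 5938 [ 0.4784 -0.3161  0.0225] [ 0.4782 -0.3109] 0.15219153934577728
```

View pics/s8c.png

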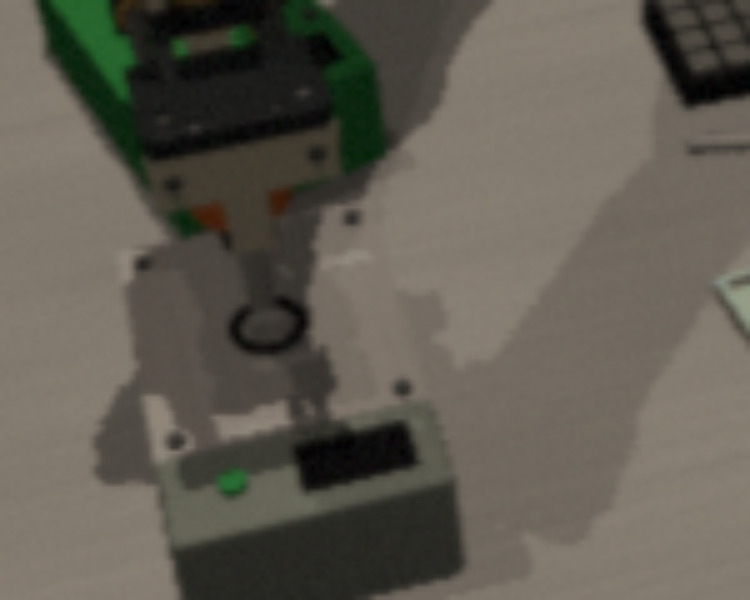

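View pics/sd8c.png

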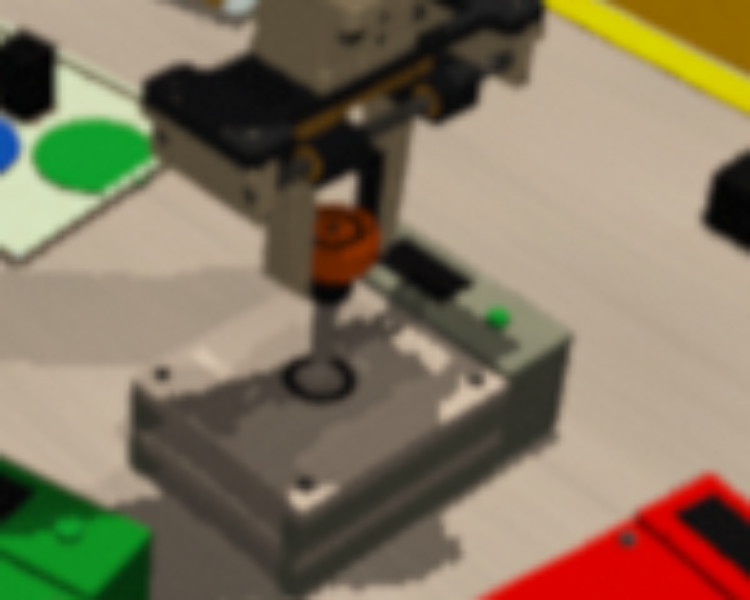

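View pics/w8.png

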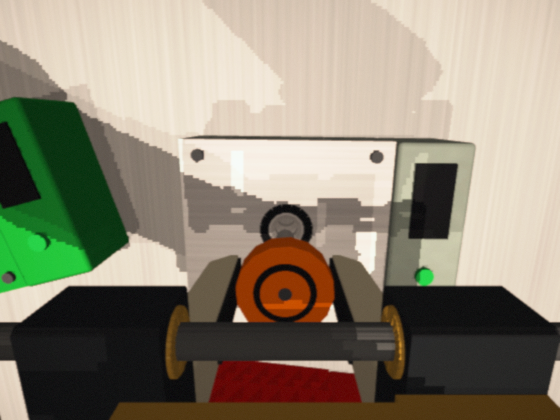

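Emit:
apply_moves --increments '[[[0.001,0.0005,0.002],[0,0,0]],[[0,0,0.003],[0,0,0]],[[0,0,0.003],[0,0,0]],[[0,0,0.003],[0,0,0]],[[0,0,0.002],[0,0,0]],[[0,0,0.002],[0,0,0]],[[0,0,0.002],[0,0,0]],[[0,0,0.002],[0,0,0]]]'

```text
t: 33.2
ee_pos: [0.4787, -0.3149, 0.083]
ee_rot: [0.0, 0.707, 0.707, 0.0]
ft_force: [0.4, -0.5, -0.9]
opening: 0.0434
```

Emit:
apply_moves --increments '[[[0,0,0.003],[0,0,0]],[[0,0,0.003],[0,0,0]],[[0,0,0.003],[0,0,0]],[[0,0,0.003],[0,0,0]],[[0,0,0.003],[0,0,0]],[[0,0,0.003],[0,0,0]],[[0,0,0.002],[0,0,0]],[[0,0,0.002],[0,0,0]]]'

```text
t: 34.0
ee_pos: [0.4787, -0.3148, 0.0609]
ee_rot: [-0.0, 0.707, 0.707, -0.0]
ft_force: [-1.0, -0.4, -1.4]
opening: 0.0433
```

Emit:
apply_moves --increments '[[[0,0,0.002],[0,0,0]],[[0,0,0.002],[0,0,0]],[[0,0,0.002],[0,0,0]],[[0,0,0.002],[0,0,0]],[[0,0,0.001],[0,0,0]],[[0,0,0.001],[0,0,0]],[[0,0,0.001],[0,0,0]],[[0,0,0],[0,0,0]]]'

```text
t: 34.8
ee_pos: [0.4786, -0.3148, 0.05]
ee_rot: [-0.0, 0.707, 0.707, -0.0]
ft_force: [-0.1, 0.2, -0.7]
opening: 0.0432
```

Emit:
apply_moves --increments '[[[0,0,0.002],[0,0,0]],[[0,0,0.001],[0,0,0]],[[0,0,0.001],[0,0,0]],[[0,0,0.0005],[0,0,0]],[[0,0,0.0005],[0,0,0]],[[0,0,0],[0,0,0]],[[0,0,0],[0,0,0]],[[0,0,0],[0,0,0]]]'

```text
t: 35.6
ee_pos: [0.4787, -0.3148, 0.0452]
ee_rot: [-0.0, 0.707, 0.707, -0.0]
ft_force: [-0.1, -1.2, 1.0]
opening: 0.0437
```

Emit:
apply_moves --increments '[[[0,0,0.0005],[0,0,0]],[[0,0,0],[0,0,0]],[[0,0,0.0005],[0,0,0]],[[0,0,0],[0,0,0]],[[0,0,0],[0,0,0]],[[0,0,0],[0,0,0]],[[0,0,0],[0,0,0]],[[0,0,0],[0,0,0]]]'

```text
t: 36.4
ee_pos: [0.4787, -0.3149, 0.0452]
ee_rot: [0.0, 0.707, 0.707, -0.0]
ft_force: [-2.3, -0.0, 8.2]
opening: 0.0433
```

Emit:
apply_moves --increments '[[[0,0,0],[0,0,0]],[[0,0,0],[0,0,0]],[[0,0,0],[0,0,0]],[[0,0,0],[0,0,0]],[[0,0,-0.005],[0,0,0]],[[0,0,-0.01],[0,0,0]],[[0,0,-0.02],[0,0,0]],[[0,0,-0.03],[0,0,0]]]' --hand 0.4

```text
t: 37.2
ee_pos: [0.4778, -0.3142, 0.1093]
ee_rot: [-0.001, 0.707, 0.707, -0.0]
ft_force: [0.5, -0.1, 0.7]
opening: 0.0655
```

Emit:
apply_moves --increments '[[[0,0,-0.03],[0,0,0]],[[0,0,-0.02],[0,0,0]],[[0.01,0,0],[0,0,0]],[[0.03,0,0],[0,0,0]],[[0.04,0,0],[0,0,0]],[[0.04,0,0],[0,0,0]],[[0.04,0,0],[0,0,0]],[[0.04,0,0],[0,0,0]]]'

```text
t: 38.0
ee_pos: [0.4776, -0.1123, 0.1585]
ee_rot: [-0.001, 0.707, 0.707, -0.0]
ft_force: [0.8, 0.4, -0.2]
opening: 0.0651
```

```bash
python3 - <<'E'
from h import *
for c in ["scene","side"]:
    im,d,P,T,K=shot(c,"y_"+c)
    m=cmask(im,"orange")&(np.hypot(P[...,0]-.479,P[...,1]+.315)<.05)&(P[...,2]<.2)&(P[...,2]>.07); q=P[m]
    print(c,m.sum(),*circ(q),np.percentile(q[:,2],[5,50,95]), "top:",circ(q[abs(q[:,2]-.096)<.003]))
    for col in ["red","green","blue"]:
        m=cmask(im,col)&(np.nan_to_num(P[...,2])>.05)&(P[...,1]>.2)&(P[...,2]<.2)&(P[...,0]<.7); q=P[m]
        z=np.percentile(q[:,2],97);k=q[abs(q[:,2]-z)<.004];print(c,col,z.round(4),*circ(k))
    u,v=(100,170) if c=="scene" else (250,180)
    cv2.imwrite(f"pics/y_{c}c.png",cv2.resize(im[v:v+140,u:u+180],None,fx=4,fy=4)[:,:,::-1])
E
```

```text
scene 260 [ 0.479  -0.3131  0.0222] [ 0.4831 -0.3145] [0.08532199 0.09591715 0.09833124] top: (array([ 0.4789, -0.3131,  0.0222]), array([ 0.4802, -0.3139]))
scene red 0.1545 [0.5567 0.291  0.0154] [0.5568 0.2891]
scene green 0.1552 [0.473  0.2975 0.0133] [0.4734 0.2953]
scene blue 0.1552 [0.3895 0.3019 0.0134] [0.3891 0.3027]
side 235 [ 0.4769 -0.3148  0.0228] [ 0.4733 -0.3185] [0.0843838  0.0956778  0.09831849] top: (array([ 0.4772, -0.3147,  0.0226]), array([ 0.4762, -0.3159]))
side red 0.1551 [0.5515 0.2874 0.0156] [0.5516 0.2859]
side green 0.155 [0.467  0.2931 0.0122] [0.4659 0.2922]
side blue 0.1549 [0.3832 0.2997 0.0123] [0.3832 0.2987]
```

View pics/y_sidec.png

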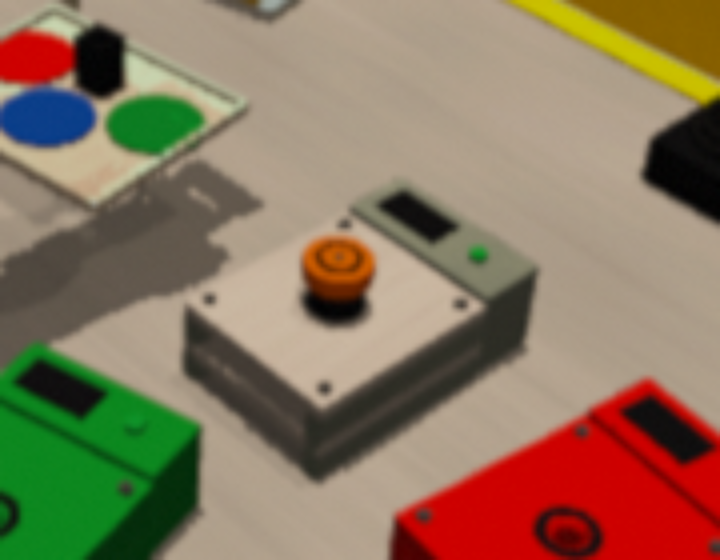

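View pics/y_scene.png

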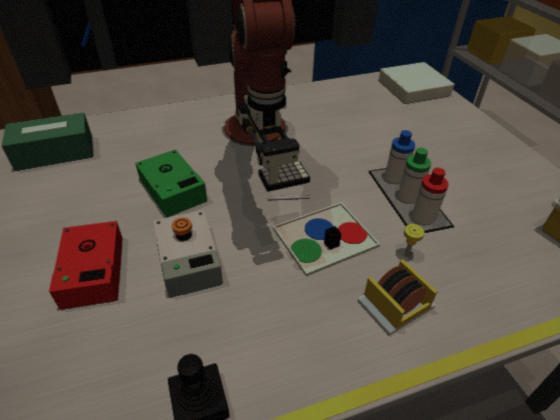

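Emit:
apply_moves --increments '[[[0.05,-0.001,0],[0,0,0]],[[0.05,-0.001,0],[0,0,0]],[[0.05,-0.001,0],[0,0,0]],[[0.05,-0.001,0],[0,0,0]],[[0.05,-0.001,0],[0,0,0]],[[0.05,-0.001,0],[0,0,0]],[[0.045,-0.001,0],[0,0,0]],[[0.035,0,0],[0,0,0]]]' --hand 0.3

```text
t: 38.9
ee_pos: [0.4701, 0.2683, 0.1585]
ee_rot: [-0.001, 0.706, 0.708, -0.0]
ft_force: [0.0, -0.3, 0.1]
opening: 0.0602
```

Emit:
apply_moves --increments '[[[0.02,0,0],[0,0,0]],[[0.01,0,0],[0,0,0]],[[0.002,0,0],[0,0,0]],[[0,0,0],[0,0,0]],[[0,0,0],[0,0,0]],[[0,0,0],[0,0,0]],[[0,0,0],[0,0,0]],[[0,0,0],[0,0,0]]]'

```text
t: 39.7
ee_pos: [0.4718, 0.2966, 0.1593]
ee_rot: [0.0, 0.707, 0.707, 0.0]
ft_force: [0.2, -0.1, 0.2]
opening: 0.0603
```

```bash
cat > k.py <<'E'
from h import *
import sys
o=env.get_obs();print(o["ee_pos"])
im,d,P,T,K=shot("wrist",sys.argv[1])
for col in ["red","green","blue"]:
    m=cmask(im,col)&(abs(np.nan_to_num(P[...,2])-.154)<.008)
    if m.sum()>30: print(col,m.sum(),*circ(P[m]),P[m][:,2].mean())
E
python3 k.py w9
```

```text
[0.47183846 0.29655994 0.15926637]
red 1998 [0.555  0.2901 0.0153] [0.5543 0.2912] 0.1526615663808543
green 1936 [0.4712 0.2977 0.015 ] [0.4711 0.2988] 0.15274918579186453
blue 2034 [0.3873 0.3045 0.0149] [0.3883 0.3055] 0.15251640457773963
```

View pics/w9.png

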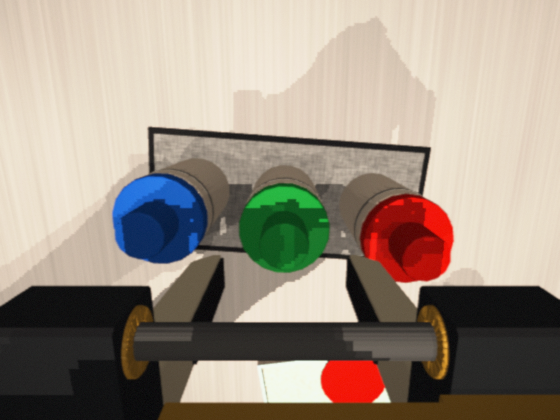

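Emit:
apply_moves --increments '[[[0.001,0,0.006],[0,0,0]],[[0,0,0.012],[0,0,0]],[[0,0,0.015],[0,0,0]],[[0,0,0.012],[0,0,0]],[[0,0,0.008],[0,0,0]],[[0,0,0.003],[0,0,0]],[[0,0,0],[0,0,0]],[[0,0,0],[0,0,0]]]'

```text
t: 40.55
ee_pos: [0.472, 0.2984, 0.1035]
ee_rot: [0.0, 0.707, 0.707, 0.0]
ft_force: [-0.6, -0.5, 0.5]
opening: 0.0607
```

Emit:
apply_moves --increments '[[[0,0,0],[0,0,0]],[[0,0,0],[0,0,0]],[[0,0,0],[0,0,0]],[[0,0,0],[0,0,0]],[[0,0,0],[0,0,0]],[[0,0,0],[0,0,0]],[[0,0,-0.005],[0,0,0]],[[0,0,-0.015],[0,0,0]]]' --hand -1

```text
t: 41.35
ee_pos: [0.4702, 0.2969, 0.1218]
ee_rot: [-0.0, 0.707, 0.707, -0.002]
ft_force: [0.0, 0.3, -2.2]
opening: 0.0295
```

Emit:
apply_moves --increments '[[[0,0,-0.025],[0,0,0]],[[0,0,-0.03],[0,0,0]],[[0,0,-0.02],[0,0,0]],[[-0.01,0,-0.01],[0,0,0]],[[-0.02,0.001,-0.005],[0,0,0]],[[-0.03,0.005,0],[0,0,0]],[[-0.04,0.01,0],[0,0,0]],[[-0.04,0.012,0],[0,0,0]]]'

```text
t: 42.15
ee_pos: [0.4986, 0.1559, 0.2124]
ee_rot: [-0.0, 0.707, 0.708, -0.001]
ft_force: [0.6, -0.1, -2.0]
opening: 0.0299
```

Emit:
apply_moves --increments '[[[-0.04,0.013,0],[0,0,0]],[[-0.04,0.013,0],[0,0,0]],[[-0.04,0.013,0],[0,0,0]],[[-0.035,0.012,0],[0,0,0]],[[-0.025,0.009,0],[0,0,0]],[[-0.015,0.005,0],[0,0,0]],[[-0.008,0.0025,0],[0,0,0]],[[-0.0015,0,0.005],[0,0,0]]]'

```text
t: 42.95
ee_pos: [0.5674, -0.0467, 0.2081]
ee_rot: [0.0, 0.707, 0.707, 0.0]
ft_force: [-0.0, 0.6, -3.0]
opening: 0.0293
```

Emit:
apply_moves --increments '[[[0,0,0.015],[0,0,0]],[[0,0,0.02],[0,0,0]],[[0,0,0.02],[0,0,0]],[[0,0,0.015],[0,0,0]],[[0,0,0.01],[0,0,0]],[[0,0,0.005],[0,0,0]],[[0,0,0],[0,0,0]],[[0,0,0],[0,0,0]]]'

```text
t: 43.75
ee_pos: [0.5677, -0.046, 0.1237]
ee_rot: [0.0, 0.707, 0.707, 0.0]
ft_force: [0.1, 0.6, -3.1]
opening: 0.0295
```

```bash
python3 - <<'E'
from h import *
o=env.get_obs();print(o["ee_pos"])
im,d,P,T,K=shot("wrist","w10")
for col in ["red","blue","green"]:
    m=cmask(im,col)&(P[...,2]<.02); print(col,m.sum(), circ(P[m]) if m.sum()>50 else '')
m=cmask(im,"green")&(P[...,2]>.12);q=P[m];print(*circ(q),q[:,2].max())
z=q[:,2].max();k=q[abs(q[:,2]-z)<.004];print(z,len(k),*circ(k))
E
```

```text
[ 0.5677007  -0.04600386  0.12374591]
red 7340 (array([0.5499, 0.0849, 0.0378]), array([0.5498, 0.0841]))
blue 6209 (array([0.511 , 0.013 , 0.0374]), array([0.5112, 0.0139]))
green 1089 (array([ 0.4354, -0.1307,  0.1937]), array([ 0.5568, -0.0306]))
[ 0.5674 -0.0461  0.0307] [ 0.5676 -0.0359] 0.1753346556590001
0.1753346556590001 3110 [ 0.5675 -0.0462  0.0148] [ 0.5675 -0.0455]
```

View pics/w10.png

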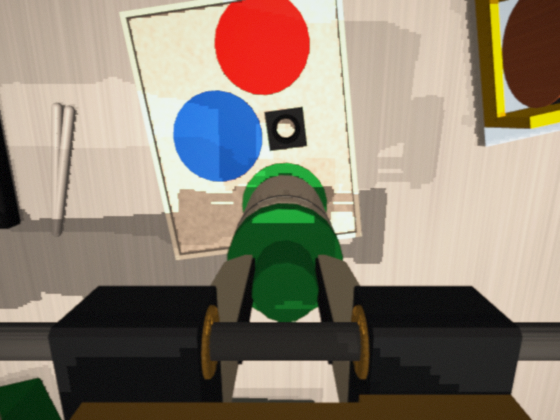

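Emit:
apply_moves --increments '[[[0,0,0.005],[0,0,0]],[[0,0,0.004],[0,0,0]],[[0,0,0.003],[0,0,0]],[[0,0,0.0015],[0,0,0]],[[0,0,0.001],[0,0,0]],[[0,0,0.0005],[0,0,0]],[[0,0,0],[0,0,0]],[[0,0,0],[0,0,0]]]'

```text
t: 44.6
ee_pos: [0.5673, -0.0464, 0.1083]
ee_rot: [0.0, 0.707, 0.707, 0.0]
ft_force: [-0.4, -0.6, -2.0]
opening: 0.0289
```

Emit:
apply_moves --increments '[[[0,0,0.0005],[0,0,0]],[[0,0,0.0005],[0,0,0]],[[0,0,0],[0,0,0]],[[0,0,0],[0,0,0]],[[0,0,0],[0,0,0]],[[0,0,0],[0,0,0]],[[0,0,0],[0,0,0]],[[0,0,0],[0,0,0]]]'

```text
t: 45.4
ee_pos: [0.5672, -0.0464, 0.1071]
ee_rot: [-0.0, 0.707, 0.707, -0.0]
ft_force: [-0.6, 0.1, -1.7]
opening: 0.0297
```

Emit:
apply_moves --increments '[[[0,0,0.0005],[0,0,0]],[[0,0,0.0005],[0,0,0]],[[0,0,0],[0,0,0]],[[0,0,0],[0,0,0]],[[0,0,0],[0,0,0]],[[0,0,0],[0,0,0]],[[0,0,0],[0,0,0]],[[0,0,0],[0,0,0]]]'

```text
t: 46.2
ee_pos: [0.5672, -0.0464, 0.1063]
ee_rot: [0.0, 0.707, 0.707, 0.0]
ft_force: [-0.9, -0.5, 1.1]
opening: 0.0293
```

Emit:
apply_moves --increments '[[[0,0,0],[0,0,0]],[[0,0,0],[0,0,0]],[[0,0,0],[0,0,0]],[[0,0,0],[0,0,0]],[[0,0,-0.008],[0,0,0]],[[0,0,-0.015],[0,0,0]],[[0,0,-0.02],[0,0,0]],[[0.01,-0.005,-0.012],[0,0,0]]]' --hand 0.3

```text
t: 47.0
ee_pos: [0.5634, -0.038, 0.163]
ee_rot: [0.002, 0.708, 0.706, 0.001]
ft_force: [0.5, 0.4, 0.6]
opening: 0.0603
```

Emit:
apply_moves --increments '[[[0.03,-0.015,0],[0,0,0]],[[0.04,-0.02,0],[0,0,0]],[[0.04,-0.021,0],[0,0,0]],[[0.04,-0.021,0],[0,0,0]],[[0.04,-0.021,0],[0,0,0]],[[0.04,-0.021,0],[0,0,0]],[[0.04,-0.021,0],[0,0,0]],[[0.035,-0.017,0],[0,0,0]]]'

```text
t: 47.8
ee_pos: [0.4028, 0.2713, 0.1617]
ee_rot: [-0.0, 0.706, 0.708, 0.0]
ft_force: [0.1, 0.1, 0.5]
opening: 0.0601
```

Emit:
apply_moves --increments '[[[0.02,-0.011,0],[0,0,0]],[[0.01,-0.005,0],[0,0,0]],[[0.005,-0.002,0],[0,0,0]],[[0,0,0],[0,0,0]],[[0,0,0],[0,0,0]],[[0,0,0],[0,0,0]],[[0,0,0],[0,0,0]],[[0,0,0],[0,0,0]]]'

```text
t: 48.6
ee_pos: [0.3876, 0.303, 0.1612]
ee_rot: [0.0, 0.708, 0.707, -0.0]
ft_force: [-0.4, 0.0, 0.6]
opening: 0.0603
```

```bash
python3 k.py w11
```

```text
[0.38756602 0.30298893 0.16115323]
red 1045 [0.5546 0.29   0.0149] [0.5466 0.2906] 0.1517861542488982
blue 1903 [0.3867 0.3043 0.015 ] [0.3867 0.3055] 0.15277458171079303
```

Emit:
apply_moves --increments '[[[0.001,-0.001,0.006],[0,0,0]],[[0,0,0.012],[0,0,0]],[[0,0,0.015],[0,0,0]],[[0,0,0.013],[0,0,0]],[[0,0,0.008],[0,0,0]],[[0,0,0.004],[0,0,0]],[[0,0,0],[0,0,0]],[[0,0,0],[0,0,0]]]'

```text
t: 49.45
ee_pos: [0.3865, 0.3049, 0.1035]
ee_rot: [0.0, 0.707, 0.707, 0.0]
ft_force: [-0.3, 0.2, -0.0]
opening: 0.0605
```

Emit:
apply_moves --increments '[[[0,0,0],[0,0,0]],[[0,0,0],[0,0,0]],[[0,0,0],[0,0,0]],[[0,0,0],[0,0,0]],[[0,0,0],[0,0,0]],[[0,0,0],[0,0,0]],[[0,0,-0.005],[0,0,0]],[[0,0,-0.015],[0,0,0]]]' --hand -1

```text
t: 50.25
ee_pos: [0.3843, 0.303, 0.1218]
ee_rot: [-0.0, 0.707, 0.707, -0.003]
ft_force: [0.1, -0.4, -3.3]
opening: 0.0296
```

Emit:
apply_moves --increments '[[[0,0,-0.025],[0,0,0]],[[0,0,-0.025],[0,0,0]],[[-0.01,0.004,-0.01],[0,0,0]],[[-0.02,0.008,0],[0,0,0]],[[-0.03,0.013,0],[0,0,0]],[[-0.04,0.017,0],[0,0,0]],[[-0.04,0.017,0],[0,0,0]],[[-0.04,0.017,0],[0,0,0]]]'

```text
t: 51.05
ee_pos: [0.4615, 0.1217, 0.1822]
ee_rot: [-0.0, 0.707, 0.707, -0.001]
ft_force: [1.0, 0.5, -4.4]
opening: 0.0295
```

Emit:
apply_moves --increments '[[[-0.035,0.015,0],[0,0,0]],[[-0.03,0.013,0],[0,0,0]],[[-0.022,0.01,0],[0,0,0]],[[-0.014,0.006,0],[0,0,0]],[[-0.007,0.003,0],[0,0,0]],[[-0.0035,0.0015,0.005],[0,0,0]],[[0,0,0.01],[0,0,0]],[[0,0,0.015],[0,0,0]]]'

```text
t: 51.85
ee_pos: [0.5105, 0.0144, 0.1525]
ee_rot: [-0.0, 0.706, 0.708, 0.0]
ft_force: [0.4, 0.1, -3.6]
opening: 0.0296
```

Emit:
apply_moves --increments '[[[0,0,0.015],[0,0,0]],[[0,0,0.01],[0,0,0]],[[0,0,0.004],[0,0,0]],[[0,0,0.001],[0,0,0]],[[0,0,0],[0,0,0]],[[0,0,0],[0,0,0]],[[0,0,0],[0,0,0]],[[0,0,0],[0,0,0]]]'

```text
t: 52.65
ee_pos: [0.511, 0.0131, 0.1236]
ee_rot: [0.0, 0.707, 0.707, 0.0]
ft_force: [0.1, -1.0, -4.0]
opening: 0.0294
```

```bash
cat > hk.py <<'E'
from h import *
import sys
col=sys.argv[1]
o=env.get_obs();print(o["ee_pos"],o["ft_force"])
im,d,P,T,K=shot("wrist",sys.argv[2])
m=cmask(im,col)&(P[...,2]>.12)&(np.hypot(P[...,0]-o["ee_pos"][0],P[...,1]-o["ee_pos"][1])<.04);q=P[m]
z=np.percentile(q[:,2],99);k=q[abs(q[:,2]-z)<.004];print("held",z,len(k),*circ(k))
E
python3 hk.py blue w12
```

```text
[0.51096496 0.01306753 0.12356193] [ 0.08586027 -1.01371584 -4.00040754]
held 0.17444774097051902 3171 [0.5114 0.0127 0.0155] [0.5108 0.0139]
```

View pics/w12.png

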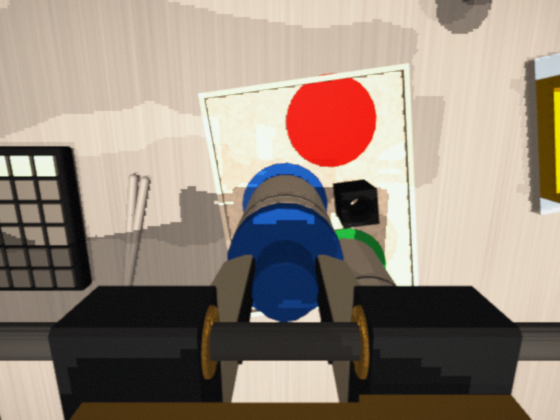

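Aligned over the blue pad. Lower as for the green jar (about 16–17 mm left).

Emit:
apply_moves --increments '[[[0,0,0.005],[0,0,0]],[[0,0,0.004],[0,0,0]],[[0,0,0.003],[0,0,0]],[[0,0,0.0015],[0,0,0]],[[0,0,0.001],[0,0,0]],[[0,0,0.001],[0,0,0]],[[0,0,0],[0,0,0]],[[0,0,0],[0,0,0]]]'

```text
t: 53.5
ee_pos: [0.5108, 0.0131, 0.1077]
ee_rot: [0.0, 0.707, 0.707, 0.0]
ft_force: [1.0, -0.3, -3.5]
opening: 0.0294
```

Emit:
apply_moves --increments '[[[0,0,0.0005],[0,0,0]],[[0,0,0.0005],[0,0,0]],[[0,0,0.0005],[0,0,0]],[[0,0,0],[0,0,0]],[[0,0,0],[0,0,0]],[[0,0,0],[0,0,0]],[[0,0,0],[0,0,0]],[[0,0,0],[0,0,0]]]'

```text
t: 54.3
ee_pos: [0.5108, 0.0131, 0.1063]
ee_rot: [0.0, 0.707, 0.707, 0.0]
ft_force: [-0.8, 0.0, -0.5]
opening: 0.0295
```

Emit:
apply_moves --increments '[[[0,0,0.0005],[0,0,0]],[[0,0,0],[0,0,0]],[[0,0,0],[0,0,0]],[[0,0,0],[0,0,0]],[[0,0,0],[0,0,0]],[[0,0,0],[0,0,0]],[[0,0,0],[0,0,0]],[[0,0,0],[0,0,0]]]'

```text
t: 55.1
ee_pos: [0.511, 0.0131, 0.1062]
ee_rot: [0.0, 0.707, 0.707, 0.0]
ft_force: [-0.7, 0.4, 4.7]
opening: 0.0294
```

Emit:
apply_moves --increments '[[[0,0,0],[0,0,0]],[[0,0,0],[0,0,0]],[[0,0,0],[0,0,0]],[[0,0,0],[0,0,0]],[[0,0,-0.008],[0,0,0]],[[0,0,-0.015],[0,0,0]],[[0,0,-0.02],[0,0,0]],[[0.01,0.001,-0.012],[0,0,0]]]' --hand 0.3

```text
t: 55.9
ee_pos: [0.5124, 0.0215, 0.1624]
ee_rot: [0.001, 0.708, 0.706, 0.0]
ft_force: [0.2, -0.4, 0.5]
opening: 0.0606
```

Emit:
apply_moves --increments '[[[0.03,0.005,0],[0,0,0]],[[0.04,0.006,0],[0,0,0]],[[0.04,0.007,0],[0,0,0]],[[0.04,0.007,0],[0,0,0]],[[0.04,0.006,0],[0,0,0]],[[0.035,0.006,0],[0,0,0]],[[0.025,0.004,0],[0,0,0]],[[0.012,0.002,0],[0,0,0]]]'

```text
t: 56.7
ee_pos: [0.5541, 0.2888, 0.1609]
ee_rot: [-0.001, 0.706, 0.709, 0.001]
ft_force: [0.0, -0.6, 0.3]
opening: 0.0601
```

Emit:
apply_moves --increments '[[[0.005,0,0],[0,0,0]],[[0,0,0],[0,0,0]],[[0,0,0],[0,0,0]],[[0,0,0],[0,0,0]],[[0,0,0],[0,0,0]],[[0,0,0],[0,0,0]],[[0,0,0],[0,0,0]],[[0,0,0],[0,0,0]]]'

```text
t: 57.5
ee_pos: [0.5546, 0.29, 0.1607]
ee_rot: [-0.0, 0.707, 0.707, -0.0]
ft_force: [0.9, -0.9, 0.6]
opening: 0.0607
```

```bash
python3 k.py w13
```

```text
[0.55464507 0.29002373 0.16066373]
red 1905 [0.5557 0.2901 0.0151] [0.5557 0.291 ] 0.15273180600987785
```

Emit:
apply_moves --increments '[[[0,0.001,0.006],[0,0,0]],[[0,0,0.012],[0,0,0]],[[0,0,0.015],[0,0,0]],[[0,0,0.013],[0,0,0]],[[0,0,0.008],[0,0,0]],[[0,0,0.003],[0,0,0]],[[0,0,0],[0,0,0]],[[0,0,0],[0,0,0]]]'

```text
t: 58.35
ee_pos: [0.5561, 0.2903, 0.1041]
ee_rot: [0.0, 0.707, 0.707, 0.001]
ft_force: [-0.0, 0.6, -1.1]
opening: 0.0602
```

Emit:
apply_moves --increments '[[[0,0,0],[0,0,0]],[[0,0,0],[0,0,0]],[[0,0,0],[0,0,0]],[[0,0,0],[0,0,0]],[[0,0,0],[0,0,0]],[[0,0,0],[0,0,0]],[[0,0,-0.005],[0,0,0]],[[0,0,-0.015],[0,0,0]]]' --hand -1

```text
t: 59.15
ee_pos: [0.5538, 0.2891, 0.1218]
ee_rot: [-0.001, 0.707, 0.707, -0.003]
ft_force: [-0.4, 0.6, -2.0]
opening: 0.0291
```

Emit:
apply_moves --increments '[[[0,0,-0.02],[0,0,0]],[[0,0,-0.015],[0,0,0]],[[-0.01,0,-0.005],[0,0,0]],[[-0.02,0,0],[0,0,0]],[[-0.03,-0.001,0],[0,0,0]],[[-0.035,-0.001,0],[0,0,0]],[[-0.035,-0.001,0],[0,0,0]],[[-0.03,-0.001,0],[0,0,0]]]'

```text
t: 59.95
ee_pos: [0.5502, 0.1247, 0.1623]
ee_rot: [0.0, 0.708, 0.706, -0.002]
ft_force: [0.6, 0.2, -2.6]
opening: 0.0296
```

Emit:
apply_moves --increments '[[[-0.02,-0.001,0],[0,0,0]],[[-0.014,-0.001,0],[0,0,0]],[[-0.008,0,0],[0,0,0]],[[-0.0035,0,0.005],[0,0,0]],[[0,0,0.012],[0,0,0]],[[0,0,0.013],[0,0,0]],[[0,0,0.007],[0,0,0]],[[0,0,0.003],[0,0,0]]]'

```text
t: 60.75
ee_pos: [0.5487, 0.0857, 0.1221]
ee_rot: [-0.001, 0.706, 0.708, -0.001]
ft_force: [0.5, -0.4, -2.3]
opening: 0.0291
```

Emit:
apply_moves --increments '[[[0,0,0],[0,0,0]],[[0,0,0],[0,0,0]],[[0,0,0],[0,0,0]],[[0,0,0],[0,0,0]],[[0,0,0],[0,0,0]],[[0,0,0],[0,0,0]],[[0,0,0],[0,0,0]],[[0,0,0],[0,0,0]]]'

```text
t: 61.55
ee_pos: [0.5497, 0.0846, 0.1237]
ee_rot: [-0.0, 0.707, 0.707, 0.0]
ft_force: [-0.6, -0.8, -3.8]
opening: 0.0294
```

```bash
python3 hk.py red w14
```

```text
[0.54969921 0.08457792 0.12369784] [-0.64189824 -0.83580857 -3.76851831]
held 0.17416724217622578 3212 [0.5497 0.0836 0.0159] [0.5496 0.0853]
```

View pics/w14.png

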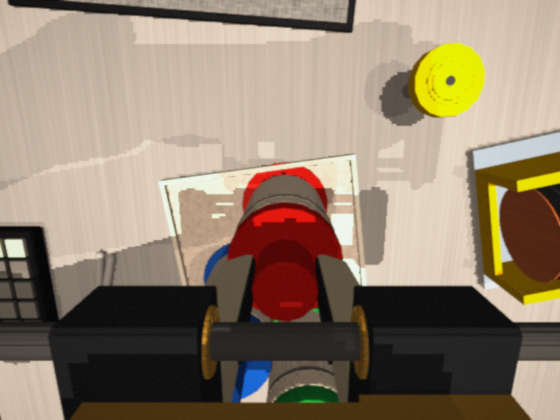

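Emit:
apply_moves --increments '[[[0,0,0.005],[0,0,0]],[[0,0,0.004],[0,0,0]],[[0,0,0.003],[0,0,0]],[[0,0,0.0015],[0,0,0]],[[0,0,0.001],[0,0,0]],[[0,0,0.001],[0,0,0]],[[0,0,0],[0,0,0]],[[0,0,0],[0,0,0]]]'

```text
t: 62.4
ee_pos: [0.5498, 0.0846, 0.1082]
ee_rot: [0.0, 0.707, 0.707, 0.0]
ft_force: [0.3, -0.1, -2.2]
opening: 0.0293
```

Emit:
apply_moves --increments '[[[0,0,0.0005],[0,0,0]],[[0,0,0.0005],[0,0,0]],[[0,0,0.0005],[0,0,0]],[[0,0,0],[0,0,0]],[[0,0,0],[0,0,0]],[[0,0,0],[0,0,0]],[[0,0,0],[0,0,0]],[[0,0,0],[0,0,0]]]'

```text
t: 63.2
ee_pos: [0.5498, 0.0846, 0.1068]
ee_rot: [0.0, 0.707, 0.707, 0.0]
ft_force: [-0.6, -0.3, -0.7]
opening: 0.0295
```

Emit:
apply_moves --increments '[[[0,0,0.0005],[0,0,0]],[[0,0,0],[0,0,0]],[[0,0,0],[0,0,0]],[[0,0,0.0005],[0,0,0]],[[0,0,0],[0,0,0]],[[0,0,0],[0,0,0]],[[0,0,0],[0,0,0]],[[0,0,0],[0,0,0]]]'

```text
t: 64.0
ee_pos: [0.5499, 0.0846, 0.1067]
ee_rot: [0.0, 0.707, 0.707, 0.0]
ft_force: [-2.5, -1.0, 7.4]
opening: 0.0294
```

Resting. Release, back off upward, and check.

Emit:
apply_moves --increments '[[[0,0,0],[0,0,0]],[[0,0,0],[0,0,0]],[[0,0,0],[0,0,0]],[[0,0,0],[0,0,0]],[[0,0,-0.008],[0,0,0]],[[0,0,-0.015],[0,0,0]],[[0,0,-0.02],[0,0,0]],[[0,0,-0.03],[0,0,0]]]' --hand 0.3

```text
t: 64.8
ee_pos: [0.5486, 0.0844, 0.1786]
ee_rot: [-0.001, 0.707, 0.707, -0.001]
ft_force: [1.3, 0.2, 0.3]
opening: 0.0604
```

Emit:
apply_moves --increments '[[[0,0,-0.03],[0,0,0]],[[-0.02,0,-0.03],[0,0,0]],[[-0.04,0,-0.02],[0,0,0]],[[-0.04,0,-0.01],[0,0,0]],[[-0.03,0,0],[0,0,0]],[[-0.02,0,0],[0,0,0]],[[-0.01,0,0],[0,0,0]],[[0,0,0],[0,0,0]]]'

```text
t: 65.6
ee_pos: [0.5496, -0.0768, 0.2688]
ee_rot: [0.0, 0.708, 0.706, -0.0]
ft_force: [0.2, 0.1, -0.9]
opening: 0.0604
```

```bash
python3 - <<'E'
from h import *
print(env.get_obs()["ee_pos"])
for c in ["wrist","scene","side"]:
    im,d,P,T,K=shot(c,"z_"+c)
    for col in ["red","green","blue"]:
        m=cmask(im,col)&(np.nan_to_num(P[...,2])>.14)&(P[...,2]<.17)&(abs(P[...,1])<.15)&(abs(P[...,0]-.55)<.1); q=P[m]
        if len(q)<10: continue
        z=np.percentile(q[:,2],97);k=q[abs(q[:,2]-z)<.004];print(c,col,z.round(4),*circ(k))
    m=cmask(im,"orange")&(np.hypot(P[...,0]-.479,P[...,1]+.315)<.05)&(P[...,2]<.2)&(P[...,2]>.07)
    if m.sum()>30: print("chuck",*circ(P[m]),np.percentile(P[m][:,2],90))
E
```

```text
[ 0.54955445 -0.07681579  0.26883741]
wrist red 0.1574 [0.5496 0.0825 0.0146] [0.5497 0.0775]
wrist green 0.1574 [ 0.5668 -0.0469  0.0149] [ 0.5666 -0.0467]
wrist blue 0.1574 [0.511  0.0128 0.015 ] [0.5112 0.0126]
chuck [ 0.4792 -0.3151  0.0229] [ 0.4799 -0.3107] 0.09602327048862601
scene red 0.1584 [0.5499 0.0847 0.0145] [0.5501 0.0844]
scene green 0.1587 [ 0.5667 -0.0461  0.0152] [ 0.5674 -0.0456]
scene blue 0.1586 [0.5117 0.0129 0.014 ] [0.5125 0.0122]
chuck [ 0.4787 -0.3128  0.0224] [ 0.4832 -0.3144] 0.09774788859065657
side red 0.1585 [0.5482 0.0847 0.0153] [0.5465 0.0846]
side green 0.1587 [ 0.5629 -0.0487  0.0144] [ 0.5633 -0.0499]
side blue 0.159 [0.507  0.011  0.0147] [0.5068 0.0107]
chuck [ 0.4762 -0.3136  0.0233] [ 0.4737 -0.3184] 0.09760367371212848
```

View pics/z_wrist.png

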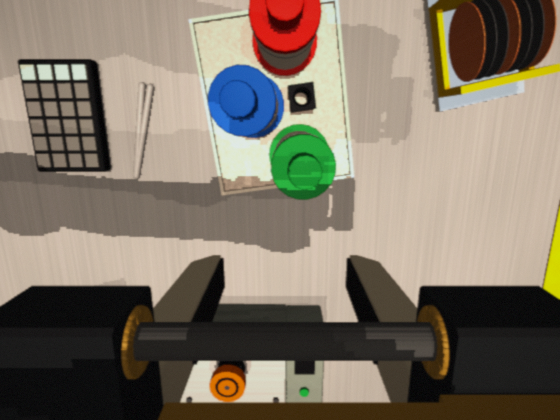

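View pics/z_side.png

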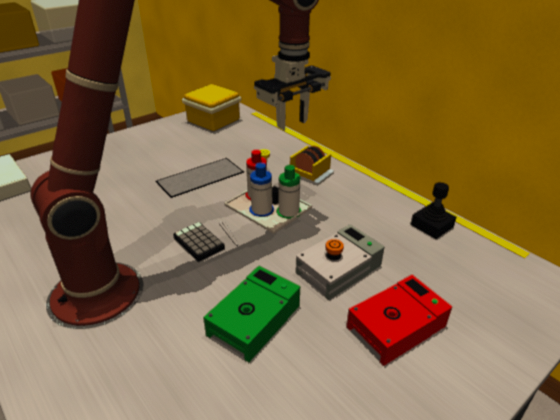

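View pics/z_scene.png

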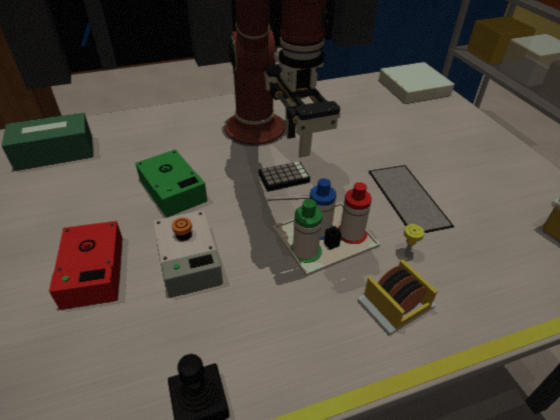

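All three jars stand on their own pads, and the chuck is seated in the grey spindle unit. Nothing is touching the robot.

```bash
python3 -c "
from workcell import env
print(env.finish_job())"
```

```text
the job is handed in; nothing more can be done
None
```

The job is done in the order asked and handed in at about 66 s of the 131 s allowed. I moved the three jars to the side mat, seated the chuck in the grey spindle unit, and let it go. Then I put the green, blue and red jars back on their own pads.

**Last checks**
- **Jars:** all three are upright, with knob tops at about 0.158 m, the same as at the start. The scene camera, and the wrist camera for green and blue, put the jar axes within about 1 mm of the pad centres. Each was lowered until the wrist force showed contact before I let go.
- **Chuck:** the top of its disc is at about 0.096 m, which is the fully seated height. It measures within about 1–2 mm of the bore centre. The shaft met no resistance until the hub rested on the plate.
- **Cassette and look-alikes:** the cassette, the yellow chuck and the coloured spindle units were not touched and look unmoved.

**What failed or disagreed**
- **Missed first grasp:** my first try at the red knob closed on empty air above it, touching nothing. The wrist camera showed the finger tips about 27 mm above the reported TCP, so I allowed for that in every later grasp.
- **Side camera offset:** the side camera reads the green and blue jars 2–5 mm off from the other two cameras, as it did for those jars at the start. I treated this as a camera bias.
- **Wrist view of the red jar:** the last wrist image cut off part of the red knob, so its reading there is about 2 mm off. The scene view, and the arm's own position as I let go, show it centred.

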